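# Hang the turner back on the hob rack

### The arm

A 6-joint arm with a two-finger parallel gripper is mounted at the origin on a cart in front of the work surface, level with it; the furniture and walls round the work are solid. World frame = base frame: x ahead of the robot, y to its left, z up, the work surface at z = 0. Lengths are in m, angles in rad, forces in N, time in s.
With the tool pointing down it reaches from about 0.425 to 0.95 m from the base axis. Payload 3.5 kg.
Tool frame: the origin (TCP) lies midway between the tips of the shut fingers; the grasp point (between the pads) lies 19 mm behind it; z points along the fingers, y is the line along which they close (so a half turn about z gives the same grasp; the last joint's range is limited). The gripper opens to 85 mm and grips with 20 to 120 N. Pads are 22 mm wide; open, the fingers measure 114 mm over their backs; the gripper's body (76 mm by 85 mm) begins 54 mm behind the grasp point. The pads swing forward as they close: fully open they stand 13 mm farther back than shut.
Start: joints at [1.115, 0.286, 1.577, -0, 1.279, -0.15], TCP at [0.203, 0.644, 0.231] pointing down, gripper open.
Joint ranges: [-2.77, 2.77], [-0.9, 2.22], [0.21, 2.48], [-1.53, 4.67], [0.24, 2.81], [-2.84, 2.84]. Speed limits (rad/s): [2.79, 2.79, 3.14, 3.14, 3.14, 3.14].

### API

Orientations are given as a 3x3 rotation matrix whose columns are the frame's x, y, z axes.
In Python, from plant import arm gives the robot as it stands. The module is installed in compiled form; this text tells all that it offers.
- The arm moves only by the tool servo_tool, never from a script. Its argument "steps" is a list of rows, each a list of 4 numbers: the shift along the tool's x, y, z normalised to -1 to 1, where 1 is 100 mm, then the turn about the tool's z normalised to -1 to 1, where 1 is 60 degrees. In form: [[x, y, z, turn], ...]. A call has 1 to 8 rows; each row is the pose to reach, as a shift and turn from the pose commanded when the call began, along the tool's axes at that moment; what a row does not reach only later rows make up. A row lasts 1/8 s, in which the tool goes at most 62.5 mm and 10.7 degrees, less where a joint would pass 70% of its speed; a pose out of reach is approached as far as the arm can. A call with a number of a shift or a turn outside -1 to 1 is refused whole. A call with a gripper value outside its range is refused whole. "grip" is the gripper command: -1 is shut, 1 is fully open, values between are in proportion, set as the call begins (left out, the last holds). The fingers move at their own pace and stop on an object; the grip force is fixed at half the most. Time passes only in rows, so rows that repeat a pose let the fingers close. It gives the time, the measured TCP pose, the force, the opening and the grip force at its end, in the units of the state.
- arm.state(): the state, without advancing time (a new reading comes with each control period).
- arm.snapshot(name): name is "scene" or "side" or "wrist"; returns (picture, depth): 384x512x3 uint8, red, green, blue; 384x512 float32, m along the optical axis (not along the pixel's ray), 0 where there is no reading.
- arm.get_calibration(name): a dict with "mtx" (3x3 intrinsics, pixels), "R" (3x3) and "t" (3): a world point X has camera coordinates R X + t; the wrist camera has in their place "T_tool_cam" (4x4, takes a point from camera to tool coordinates, whose origin is the TCP and whose axes are the flange's). Camera axes: x right, y down, z forward; pixel columns grow to the right and rows downward; lengths in m; the calibration is good to about 2 mm. A picture is of the moment at which its call begins: read the wrist's pose just before it. get_calibration takes no time and is no camera call.
- arm.hand_in(): hands the job in; it is judged then, once.
The state is a dict: "t": time; "qpos": joint angles; "dq": joint speeds; "tau": joint torques, N m; "ee_pos": TCP position; "tool_rot": TCP orientation; "contact_force": force on the tool from outside, world axes, zero at the start; "torque": the same for the moment, N m; "grip_width": opening from 0.0 (shut) to 1.0 (fully open); "finger_force": force on a finger pad.
Only numpy, scipy, OpenCV 4.12 (cv2) and the standard library are available. Lean on these libraries where they do the work, as an engineer would, in place of code of your own. Each camera call takes 0.05 s, during which the arm holds its last target. There are 200 camera calls.

### The job

Hang the small turner that lies on the hob on the rack's rail by its crook, between the ladle and the skimmer, with the crook hooked over the rail from the front so that the turner hangs down freely and still. You can only hold it across the handle, so on the way press the edge of its blade on the glass - gently - to swing it upright within your fingers. The shelf hangs out over the rail, so come in tilted, and let go without knocking over or shifting anything else.

Things in the scene. Friction and masses are not known exactly. Their poses are not given: they have to be found in the camera images.
- handle_mid (a point): Small slotted kitchen turner, 213 mm long, 0.13 kg: this point is the middle of its flat black handle (88 x 17 wide x 16 mm thick), its axis 24 mm above the hob as the turner lies flat on its blade. x axis: along the turner to the blade; z axis: square to the blade, to the side to which the crook curls (up, as it lies); y: across the handle, the way to pinch it. Steel blade 74 x 66 x 3 mm, underside 24 mm below the axis.
- crook_seat (a point): Inside the wire crook at the turner's handle end (5 mm wire, half ring 35 mm clear inside): where the rail's axis lies when it hangs, handle on the robot's side. 63.5 mm behind the handle's middle (-x), 20 mm above the handle's axis (+z). The turner balances 75 mm ahead of the handle's middle, 20 mm below the handle's axis: hung, it leans about 17 degrees, blade towards the rack.
- blade_edge (a point): Middle of the black silicone lip (round, 6 mm thick, along y) on the front edge of the turner's blade: 136 mm ahead of the handle's middle (+x), 21 mm below the handle's axis, 3 mm above the glass as it lies. The lip grips the glass (friction about 1); the bare handle slips in the fingers more easily.
- crook_tip (a point): Free end of the crook's wire (5 mm thick): 22.5 mm ahead of crook_seat (+x) and 22 mm above it (+z).
- rail_mid (a point): Middle of the rack's utensil rail: a fixed level steel bar, 10 mm thick, 240 mm above the hob. y axis: along the rail; x axis: away from the robot, into the rack. 98 mm above its axis is the underside of a wooden shelf, whose front edge stands 20 mm nearer the robot than the rail axis; a splash panel stands 76 mm behind it. 484 mm long, on end frames that stand on the hob.
- ladle (a joint): A ladle that hangs on the rail 150 mm to the +y side of its middle (handle 16 mm wide, bowl 62 mm); swing angle in rad, 0 hanging still.
- skimmer (a joint): A round skimmer that hangs on the rail 150 mm to the -y side of its middle (handle 16 mm wide, disc 62 mm); swing angle in rad, 0 hanging still.
- cooker: The range with its flat black glass hob (top at z = 0), fixed; the turner lies on it and the rack stands on it. Its origin is at floor level.
- rack: The fixed steel rack with a wooden shelf and the rail, standing at the back of the hob. Origin on the hob under the rail's middle; x away from the robot, y along the rail.
- saucepan: Bystander, loose: steel saucepan, 152 mm wide, 78 mm high, black handle. Origin: centre of its underside.
- pepper_mill: Bystander, loose: dark wooden pepper mill, 58 mm wide, 160 mm high. Origin: centre of its underside.
- timer: Bystander, loose: wind-up egg timer, 54 mm wide, 52 mm high. Origin: centre of its underside.
- cup: Bystander, loose: white espresso cup. Origin: centre of its underside.

How it is judged:
On the way:
1. the turner stands on the edge of its blade on the hob, handle raised to at least about 45 degrees, pressed down by the fingers (contact force between turner and cooker above 1.5 N and height (world z) of blade_edge below 0.012 m and height (world z) of crook_seat above 0.14 m and contact force between turner and the fingers above 0.5 N), for 0.1 s.
At the end, for the whole second after the job is handed in: The turner hangs by its crook over the rail, blade down, handle on the robot's side: crook seat within 13 mm of the rail's axis and 100 mm of its middle, edge at least 170 mm below it, turned less than 35 degrees about the vertical, released, clear of the hob, swinging under 60 mm/s (x of crook_seat in the frame of rail_mid between -0.013 and 0.013 m and z of crook_seat in the frame of rail_mid between -0.013 and 0.013 m and y of crook_seat in the frame of rail_mid between -0.1 and 0.1 m and z of blade_edge in the frame of rail_mid below -0.17 m and x of crook_tip in the frame of rail_mid above 0.005 m and angle between the y axis of handle_mid and the y axis of rail_mid, either way round below 0.6 rad and contact force between turner and rack above 0.3 N and linear speed of turner below 0.06 m/s and contact force between turner and cooker below 0.01 N and contact force between turner and the fingers below 0.01 N); the robot touches nothing.
It fails at once if the hob glass is pressed with more than 40 N through the turner (contact force between turner and cooker above 40 N).
It fails at once if the ladle or the skimmer is knocked (swung more than 35 degrees) (value of joint any of ladle, skimmer above 0.6 rad or value of joint any of ladle, skimmer below -0.6 rad).
It fails at once if a bystander is shifted by more than 25 mm or knocked over (distance of any of saucepan, pepper_mill, timer, cup from where it was at the start of the episode above 0.025 m or angle between any of saucepan, pepper_mill, timer, cup's own z axis and vertical above 0.4 rad).
It also fails if it takes over 72 s, if anything falls off the work surface, if the arm or the gripper's body presses on something with over 40 N, if the wrist force passes 120 N, or if a joint passes its speed limit or range.

## Working session

There is one attempt and no reset: what is moved stays moved. The work goes in short steps, Python scripts to look and compute and a tool call to move; the robot and the scene stay as the last step left them, time stands still between calls to the robot, and variables do not carry over. Pictures are saved under pics/ and viewed, at most 10 in all, crops included, and the job is handed in when it is done.

Besides the shell and the picture viewer there is one more tool, called after "Call:" by a JSON object that holds its "name" and its "arguments", one argument or row to a line. servo_tool: Moves the arm, as the interface text tells. Its arguments: {"type":"object","properties":{"steps":{"type":"array"},"grip":{"type":"number"}},"required":["steps"]}

```bash
mkdir -p pics
cat > h.py <<'E'
import numpy as np, cv2
from plant import arm
def snap(n,f):
    im,d=arm.snapshot(n); cv2.imwrite(f'pics/{f}.png',im[:,:,::-1]); np.savez(f'pics/{f}.npz',im=im,d=d); return im,d
def cloud(n,d,st=None):
    c=arm.get_calibration(n); K=np.array(c['mtx']); v,u=np.mgrid[:d.shape[0],:d.shape[1]]
    P=np.dstack([(u-K[0,2])/K[0,0]*d,(v-K[1,2])/K[1,1]*d,d])
    if 'R' in c: return (P-np.array(c['t']))@np.array(c['R'])
    T=np.array(c['T_tool_cam']); P=P@T[:3,:3].T+T[:3,3]
    return P@np.array(st['tool_rot']).T+np.array(st['ee_pos'])
E
python3 - <<'E'
from h import *
a=snap('scene','s0')[0]; b=snap('side','d0')[0]
s=arm.state(); print(s)
for n in('scene','side','wrist'): print(n,arm.get_calibration(n))
E
```

```text
{'t': 0.1, 'qpos': array([ 1.11498881e+00,  2.87159736e-01,  1.57804703e+00, -2.24047587e-05,
        1.27857007e+00, -1.49978153e-01]), 'dq': array([-0.00027586, -0.00272904, -0.00205144,  0.00015134,  0.00322098,
        0.00102157]), 'tau': array([ 1.40401942e-03, -4.07297838e+01, -2.93702048e+01, -9.79299193e-05,
        3.42974578e-03,  9.94745875e-06]), 'ee_pos': array([0.20293008, 0.64315034, 0.23002147]), 'tool_rot': array([[-9.53599378e-01,  3.01076964e-01, -9.42186016e-04],
       [ 3.01078284e-01,  9.53597391e-01, -1.97063566e-03],
       [ 3.05153123e-04, -2.16286869e-03, -9.99997614e-01]]), 'contact_force': array([-0.09263583, -0.62783075, -0.3235241 ]), 'torque': array([ 0.05846227, -0.00156505,  0.00671311]), 'finger_force': 0.0, 'grip_width': 1.0034453877604967}
scene {'mtx': array([[371.83068062,   0.        , 250.99599811],
       [  0.        , 371.83068062, 192.74838511],
       [  0.        ,   0.        ,   1.        ]]), 'R': array([[-0.34829978, -0.93731829,  0.01103091],
       [-0.60549281,  0.21598161, -0.76598329],
       [ 0.71558768, -0.27347095, -0.6427
[... 252 characters left out ...]
 -0.95362395,  0.00306859],
       [-0.80080485,  0.25100201, -0.54379185],
       [ 0.51780271, -0.1661305 , -0.83921452]]), 't': array([0.30249243, 0.26428892, 1.8126022 ])}
wrist {'mtx': array([[338.88341122,   0.        , 256.93395534],
       [  0.        , 338.88341122, 190.58597223],
       [  0.        ,   0.        ,   1.        ]]), 'T_tool_cam': array([[ 5.74521726e-04, -9.55058814e-01, -2.96415810e-01,
         7.66501567e-02],
       [ 9.99999834e-01,  5.64253357e-04,  1.20190920e-04,
        -1.37579683e-03],
       [ 5.24642184e-05, -2.96415830e-01,  9.55058979e-01,
        -1.43000148e-01],
       [ 0.00000000e+00,  0.00000000e+00,  0.00000000e+00,
         1.00000000e+00]])}
```

View pics/s0.png

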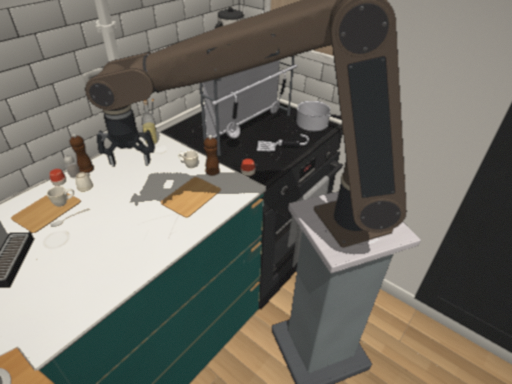

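View pics/d0.png

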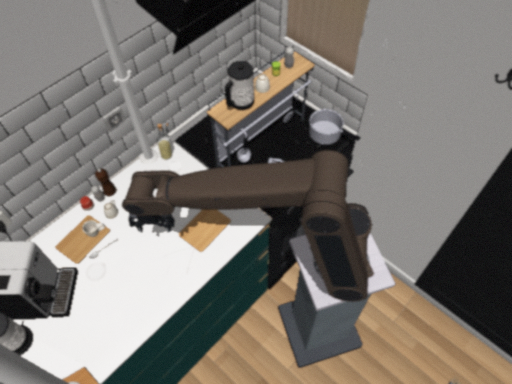

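The scene view shows the turner on the hob: blade about (266,146), handle (288,142), crook (303,138). The rack is behind it, with the pan at (313,115) and the mill, cup and timer at (212,155), (190,158) and (248,166). I'll zoom in and take metric points.

Run:
```python
from h import *
z=np.load('pics/s0.npz'); im,d=z['im'],z['d']; P=cloud('scene',d)
c=im[50:190,180:340]; cv2.imwrite('pics/s0c.png',cv2.resize(c[:,:,::-1],(800,700)[:2] if 0 else (686,600),interpolation=cv2.INTER_CUBIC))
for u,v in [(260,147),(266,146),(272,146),(280,143),(288,142),(295,141),(303,138),(306,142),(235,128),(276,108),(210,85),(292,66),(250,88),(313,105),(248,166),(212,155),(190,158),(250,130)]:
    print((u,v),P[v,u].round(3))
```

```text
(260, 147) [0.509 0.127 0.002]
(266, 146) [0.506 0.1   0.003]
(272, 146) [0.498 0.076 0.002]
(280, 143) [0.476 0.051 0.025]
(288, 142) [0.465 0.02  0.03 ]
(295, 141) [ 0.459 -0.009  0.032]
(303, 138) [ 0.511 -0.075  0.003]
(306, 142) [ 0.439 -0.05   0.031]
(235, 128) [0.564 0.217 0.08 ]
(276, 108) [ 0.71  -0.03   0.057]
(210, 85) [0.588 0.305 0.268]
(292, 66) [ 0.711 -0.095  0.245]
(250, 88) [0.699 0.103 0.179]
(313, 105) [ 0.686 -0.209  0.055]
(248, 166) [0.346 0.24  0.042]
(212, 155) [0.404 0.36  0.082]
(190, 158) [0.457 0.433 0.051]
(250, 130) [0.654 0.118 0.001]
```

View pics/s0c.png

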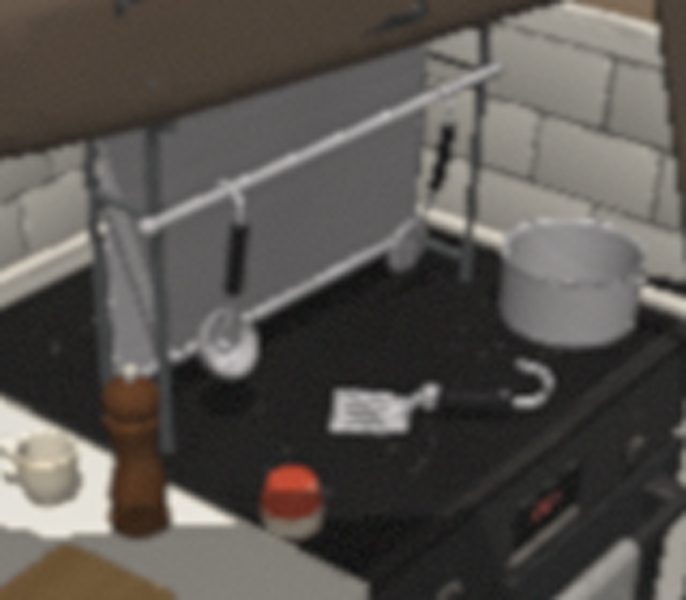

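Run:
```python
from h import *
z=np.load('pics/s0.npz'); im,d=z['im'],z['d']; P=cloud('scene',d)
sub=P[130:155,250:312]; g=im[130:155,250:312].astype(int).sum(2)
m=(sub[...,2]>.015)&(sub[...,2]<.06)&(d[130:155,250:312]>0)
h=sub[m&(g<200)]; print('handle',len(h)); mu=h.mean(0); w,V=np.linalg.eigh(np.cov((h-mu)[:,:2].T)); ax=V[:,1]*np.sign(V[1,1]); s=(h-mu)[:,:2]@ax
print(mu,ax,s.min(),s.max(), np.percentile(h[:,2],[5,50,95]))
for r,gg in zip(sub[m],g[m]): pass
b=sub[(g>330)]; 
bl=b[(b[:,2]<.012)]; print('blade',len(bl),bl.mean(0),'proj',((bl-mu)[:,:2]@ax).min(),((bl-mu)[:,:2]@ax).max(),'lat',np.percentile((bl-mu)[:,:2]@[-ax[1],ax[0]],[0,50,100]))
ck=b[(b[:,2]>.02)]; print('bright high',np.c_[ck.round(3),((ck-mu)[:,:2]@ax).round(3),((ck-mu)[:,:2]@[-ax[1],ax[0]]).round(3)])
# rail
v,u=np.mgrid[:384,:512]
ul=(u>=216)&(u<=294); line=102.7+(u-215)*(66.3-102.7)/(80.5)
m=ul&(abs(v-line)<4)&(abs(P[...,2]-.24)<.02); r=P[m]; print('rail',len(r))
for _ in range(3):
    mu=r.mean(0); w,V=np.linalg.eigh(np.cov((r-mu).T)); ax=V[:,2]*np.sign(V[1,2]); e=np.linalg.norm((r-mu)-np.outer((r-mu)@ax,ax),axis=1); r=r[e<.012]
s=(r-mu)@ax; print(len(r),mu,ax,mu+ax*s.min(),mu+ax*s.max(),s.max()-s.min(),e.mean())
```

```text
handle 74
[0.46069723 0.01174002 0.0279392 ] [0.45072041 0.89266518] -0.03613993815615683 0.03363676031714475 [0.01994506 0.02829406 0.03439073]
blade 171 [0.50764664 0.0909547  0.00282901] proj -0.07714186777440457 0.1370694368550532 lat [-0.11511823 -0.00222239  0.03414503]
bright high [[ 4.430e-01 -2.900e-02  6.700e-02 -4.500e-02 -2.000e-03]
 [ 4.420e-01 -3.400e-02  6.600e-02 -4.900e-02 -4.000e-03]
 [ 4.400e-01 -3.700e-02  6.700e-02 -5.300e-02 -3.000e-03]
 [ 4.390e-01 -4.200e-02  6.200e-02 -5.800e-02 -4.000e-03]
 [ 4.370e-01 -4.500e-02  6.200e-02 -6.200e-02 -5.000e-03]
 [ 4.390e-01 -4.700e-02  5.500e-02 -6.200e-02 -8.000e-03]
 [-7.120e-01  6.310e-01  8.580e-01  2.400e-02  1.325e+00]
 [ 4.330e-01 -4.900e-02  5.400e-02 -6.700e-02 -3.000e-03]
 [ 4.340e-01 -5.000e-02  4.800e-02 -6.700e-02 -4.000e-03]
 [ 4.890e-01  5.000e-02  3.200e-02  4.700e-02 -8.000e-03]
 [ 4.860e-01  4.700e-02  3.300e-02  4.300e-02 -6.000e-03]
 [ 4.870e-01  4.200e-02  3.100e-02  3.900e-02 -1.000e-02]
 [ 4.850e-01  5.600e-02  3.100e-02  5.100e-02 -2.000e-03]
 [ 4.850e-01  5.200e-02  3.000e-02  4.700e-02 -4.000e-03]
[... 672 characters left out ...]
2  4.600e-02  1.000e-02]
 [ 4.760e-01  5.100e-02  2.500e-02  4.200e-02  4.000e-03]
 [ 4.450e-01 -2.600e-02  2.800e-02 -4.100e-02 -2.000e-03]
 [ 4.420e-01 -2.900e-02  2.900e-02 -4.500e-02 -2.000e-03]
 [ 4.420e-01 -3.400e-02  2.800e-02 -4.900e-02 -4.000e-03]
 [ 4.440e-01 -4.000e-02  2.500e-02 -5.300e-02 -9.000e-03]
 [ 4.390e-01 -4.100e-02  2.800e-02 -5.700e-02 -4.000e-03]
 [ 4.360e-01 -4.400e-02  2.900e-02 -6.100e-02 -3.000e-03]
 [ 4.750e-01  5.600e-02  2.200e-02  4.600e-02  7.000e-03]]
rail 267
238 [0.60286543 0.11195888 0.24317868] [-4.66235620e-01  8.84660554e-01  2.26243377e-04] [ 0.72245386 -0.11495465  0.24312065] [0.4993105  0.30844956 0.24322893] 0.4786064168021058 0.003936884529684908
```

```bash
cat >> h.py <<'E'
def to(p,az=None):
    "shift/turn numbers from the present pose to TCP p with tool x at azimuth az (deg)"
    s=arm.state(); R=np.array(s['tool_rot']); d=R.T@(np.array(p)-s['ee_pos'])*10
    t=0
    if az is not None:
        cur=np.degrees(np.arctan2(R[1,0],R[0,0])); t=-(((az-cur)+180)%360-180)/60
    print('t',round(s['t'],2),'pos',np.round(s['ee_pos'],4),'az',round(np.degrees(np.arctan2(R[1,0],R[0,0])),1),'tilt',R[:,2].round(3),'F',np.round(s['contact_force'],1),'w',round(s['grip_width'],3),'ff',round(s['finger_force'],1))
    print('row',d.round(3),round(t,3))
E
python3 - <<'E'
from h import *
to([.143,.453,.23],63.2)
z=np.load('pics/s0.npz'); d=z['d']; P=cloud('scene',d)
# pan, hob extents
m=(P[...,2]>.06)&(P[...,2]<.085)&(P[...,0]>.5)&(P[...,1]<-.1)&(P[...,0]<.9); print('pan',P[m].min(0),P[m].max(0))
m=(abs(P[...,2])<.006)&(P[...,1]<.1)&(P[...,1]>-.15)&(P[...,0]>.3)&(P[...,0]<.9); print('hob',P[m].min(0),P[m].max(0))
z=np.load('pics/d0.npz'); d=z['d']; P=cloud('side',d)
m=(abs(P[...,2]-.355)<.03)&(P[...,0]>.45)&(P[...,0]<.95)&(P[...,1]<.5); print('shelf',P[m].min(0),P[m].max(0), np.percentile(P[m][:,2],[5,50,95]))
f=np.array([.885,.466]);q=(P[m][:,:2]-[.614,.097]); print('rail x',np.percentile(q@f,[1,50,99]),'rail y',np.percentile(q@[-.466,.885],[1,99]))
E
```

```text
t 0.1 pos [0.2029 0.6432 0.23  ] az 162.5 tilt [-0.001 -0.002 -1.   ] F [-0.1 -0.6 -0.3] w 1.003 ff 0.0
row [-1.000e-03 -1.994e+00  5.000e-03] 1.655
pan [ 0.51321426 -0.29742656  0.06003346] [ 0.89971581 -0.10002521  0.08476276]
hob [ 0.32729495 -0.14961457 -0.00598197] [0.86728211 0.09998548 0.00596821]
shelf [ 0.45012082 -0.39890924  0.32502451] [0.94988233 0.49957303 0.38496692] [0.33134203 0.35169467 0.38080732]
rail x [-0.35905721  0.01498844  0.39464662] rail y [-0.37038288  0.24395192]
```

Call:
{"name": "servo_tool", "arguments": {
  "steps": [
    [0, -0.5, 0, 0.15],
    [0, -1, 0, 0.3],
    [0, -1, 0, 0.45],
    [0, -1, 0, 0.45]
  ]
}}

```text
t: 0.6
ee_pos: [0.1728, 0.5478, 0.231]
tool_rot: [[-0.714, 0.7, -0.0], [0.7, 0.714, -0.0], [-0.0, -0.0, -1.0]]
contact_force: [0.5, 1.0, 0.7]
grip_width: 0.998
finger_force: 0.0
```

Call:
{"name": "servo_tool", "arguments": {
  "steps": [
    [-0.5, -0.27, 0, 0.17],
    [-1, -0.55, 0, 0.34],
    [-1, -0.55, 0, 0.5],
    [-1, -0.55, 0, 0.5]
  ]
}}

```text
t: 1.1
ee_pos: [0.2064, 0.4392, 0.2317]
tool_rot: [[-0.27, 0.963, 0.0], [0.963, 0.27, 0.001], [0.001, 0.001, -1.0]]
contact_force: [-0.3, 0.3, 0.8]
grip_width: 0.998
finger_force: 0.0
```

Call:
{"name": "servo_tool", "arguments": {
  "steps": [
    [-0.5, 0.3, 0, 0.17],
    [-1, 0.6, 0, 0.34],
    [-1, 0.6, 0, 0.5],
    [-1, 0.6, 0, 0.5]
  ]
}}

```text
t: 1.6
ee_pos: [0.2911, 0.359, 0.2316]
tool_rot: [[0.246, 0.969, 0.0], [0.969, -0.246, 0.0], [0.0, 0.0, -1.0]]
contact_force: [-1.2, -0.0, -0.3]
grip_width: 0.998
finger_force: 0.0
```

Call:
{"name": "servo_tool", "arguments": {
  "steps": [
    [-0.4, 0.46, 0, 0.1],
    [-0.8, 0.92, 0, 0.21],
    [-0.8, 0.92, 0, 0.21]
  ]
}}

```text
t: 1.98
ee_pos: [0.3612, 0.2565, 0.2316]
tool_rot: [[0.455, 0.89, 0.001], [0.89, -0.455, -0.0], [0.0, 0.001, -1.0]]
contact_force: [-0.8, -0.1, -1.0]
grip_width: 0.996
finger_force: 0.0
```

Call:
{"name": "servo_tool", "arguments": {
  "steps": [
    [-0.35, 0.5, 0, 0],
    [-0.7, 1.0, 0, 0],
    [-0.7, 1.0, 0, 0]
  ]
}}

```text
t: 2.35
ee_pos: [0.4178, 0.1489, 0.2316]
tool_rot: [[0.455, 0.89, 0.0], [0.89, -0.455, -0.0], [-0.0, 0.0, -1.0]]
contact_force: [-0.2, 0.7, -0.8]
grip_width: 1.001
finger_force: 0.0
```

Call:
{"name": "servo_tool", "arguments": {
  "steps": [
    [-0.5, 0.3, 0, 0],
    [-1, 0.6, 0, 0],
    [-1, 0.6, 0, 0]
  ]
}}

```text
t: 2.72
ee_pos: [0.4245, 0.033, 0.2315]
tool_rot: [[0.456, 0.89, 0.0], [0.89, -0.456, 0.0], [0.0, 0.0, -1.0]]
contact_force: [0.3, -0.1, -0.3]
grip_width: 0.998
finger_force: 0.0
```

Run:
```python
from h import *
s=arm.state(); im,d=snap('wrist','w1'); P=cloud('wrist',d,s)
to([.4465,-.0164,.12],63.2)
g=im.astype(int).sum(2)
m=(P[...,2]>.018)&(P[...,2]<.045)&(P[...,0]>.35)&(P[...,0]<.6)&(abs(P[...,1])<.2)&(g<150)
h=P[m]; mu=h.mean(0); w,V=np.linalg.eigh(np.cov((h-mu)[:,:2].T)); ax=V[:,1]*np.sign(V[1,1]); q=(h-mu)[:,:2]@ax; print(len(h),mu,ax,np.degrees(np.arctan2(ax[1],ax[0])),q.min(),q.max(),np.percentile(h[:,2],[5,50,95]))
```

```text
t 2.77 pos [0.4243 0.0345 0.2314] az 63.0 tilt [-0.     0.001 -1.   ] F [-0.2  0.6 -0.3] w 0.999 ff 0.0
row [-0.353  0.43   1.113] -0.004
1136 [0.46437981 0.00902134 0.03140138] [0.44733891 0.89436452] 63.42692104380883 -0.04007406491325828 0.03472710323719496 [0.0275435  0.03186491 0.03329734]
```

View pics/w1.png

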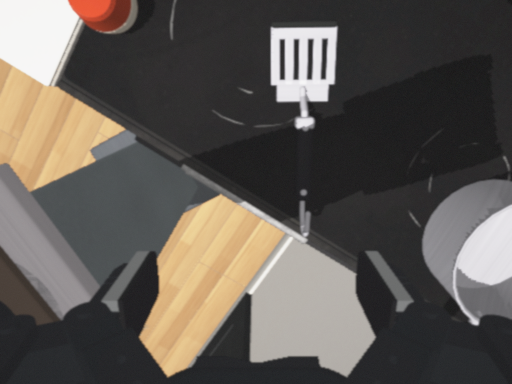

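Run:
```python
from h import *
s=arm.state(); z=np.load('pics/w1.npz'); im,d=z['im'],z['d']; P=cloud('wrist',d,s)
o=np.array([.4644,.009]); ax=np.array([.4473,.8944]); lat=np.array([ax[1],-ax[0]])
for u,v in [(304,24),(304,32),(275,60),(333,60),(304,122),(304,100),(304,190),(304,196),(303,204),(303,215),(306,225),(306,236),(303,239),(240,200),(200,170),(350,266),(480,240)]:
    p=P[v,u]; print((u,v),p.round(3),'along',((p[:2]-o)@ax).round(4),'lat',((p[:2]-o)@lat).round(4))
```

```text
(304, 24) [0.525 0.132 0.006] along 0.1367 lat -0.0007
(304, 32) [0.522 0.125 0.004] along 0.1298 lat -0.0002
(275, 60) [0.485 0.115 0.004] along 0.1038 lat -0.029
(333, 60) [0.538 0.088 0.002] along 0.1035 lat 0.0308
(304, 122) [0.483 0.049 0.033] along 0.0441 lat -0.0011
(304, 100) [0.494 0.066 0.015] along 0.0645 lat 0.0006
(304, 190) [ 0.454 -0.016  0.032] along -0.0268 lat 0.0014
(304, 196) [ 0.451 -0.022  0.032] along -0.0334 lat 0.0016
(303, 204) [ 0.446 -0.032  0.026] along -0.0448 lat 0.0018
(303, 215) [ 0.441 -0.042  0.028] along -0.0566 lat 0.0018
(306, 225) [ 0.441 -0.038  0.065] along -0.0527 lat -0.0001
(306, 236) [ 0.431 -0.082 -0.003] along -0.0964 lat 0.0108
(303, 239) [ 0.413 -0.16  -0.159] along -0.1743 lat 0.0297
(240, 200) [ 0.349 -0.048 -0.159] along -0.1026 lat -0.0773
(200, 170) [ 0.357  0.048 -0.002] along -0.0127 lat -0.1134
(350, 266) [ 0.465 -0.248 -0.163] along -0.2298 lat 0.1159
(480, 240) [ 0.614 -0.176  0.006] along -0.0986 lat 0.2168
```

Call:
{"name": "servo_tool", "arguments": {
  "steps": [
    [-0.18, 0.24, 0.5, 0],
    [-0.36, 0.475, 1.0, 0],
    [-0.36, 0.475, 1.0, 0]
  ]
}}

```text
t: 3.15
ee_pos: [0.4474, -0.0174, 0.1271]
tool_rot: [[0.453, 0.891, -0.01], [0.891, -0.453, 0.003], [-0.001, -0.01, -1.0]]
contact_force: [0.3, -0.0, 0.3]
grip_width: 0.998
finger_force: 0.0
```

```bash
python3 -c "
from h import *
to([.4503,-.0191,.007],63.4)"
```

```text
t 3.15 pos [ 0.4474 -0.0174  0.1271] az 63.1 tilt [-0.01   0.003 -1.   ] F [ 0.3 -0.   0.3] w 0.998 ff 0.0
row [-1.0e-03  4.6e-02  1.2e+00] -0.006
```

Call:
{"name": "servo_tool", "arguments": {
  "steps": [
    [0, 0.03, 0.4, 0],
    [0, 0.03, 0.8, 0],
    [0, 0.03, 0.95, 0],
    [0, 0.03, 0.95, 0]
  ]
}}

```text
t: 3.65
ee_pos: [0.4531, -0.0199, 0.0369]
tool_rot: [[0.454, 0.891, -0.0], [0.891, -0.454, 0.0], [0.0, -0.0, -1.0]]
contact_force: [-0.5, 0.2, -0.4]
grip_width: 1.005
finger_force: 0.0
```

```bash
python3 -c "
from h import *
to([.4503,-.0191,.007],63.4)"
```

```text
t 3.65 pos [ 0.4531 -0.0199  0.0369] az 63.0 tilt [-0.  0. -1.] F [-0.5  0.2 -0.4] w 1.005 ff 0.0
row [-0.006 -0.028  0.299] -0.006
```

Call:
{"name": "servo_tool", "arguments": {
  "steps": [
    [0, -0.03, 0.15, 0],
    [0, -0.03, 0.29, 0],
    [0, -0.03, 0.29, 0]
  ]
}}

```text
t: 4.03
ee_pos: [0.4491, -0.0196, 0.0062]
tool_rot: [[0.456, 0.89, -0.003], [0.89, -0.456, 0.001], [-0.001, -0.003, -1.0]]
contact_force: [-0.6, 0.5, -0.4]
grip_width: 1.0
finger_force: 0.0
```

Call:
{"name": "servo_tool", "arguments": {
  "steps": [
    [0, 0, 0, 0],
    [0, 0, 0, 0],
    [0, 0, 0, 0],
    [0, 0, 0, 0],
    [0, 0, 0, 0],
    [0, 0, 0, 0]
  ],
  "grip": -1
}}

```text
t: 4.78
ee_pos: [0.4503, -0.0199, 0.0075]
tool_rot: [[0.456, 0.89, 0.001], [0.89, -0.456, -0.0], [0.0, 0.001, -1.0]]
contact_force: [0.2, -0.5, 0.7]
grip_width: 0.182
finger_force: 61.3
```

Call:
{"name": "servo_tool", "arguments": {
  "steps": [
    [0, 0, -0.5, 0],
    [0, 0, -1, 0],
    [0, 0, -1, 0],
    [0, 0, -1, 0]
  ]
}}

```text
t: 5.28
ee_pos: [0.4491, -0.0196, 0.1062]
tool_rot: [[0.456, 0.89, -0.002], [0.89, -0.456, 0.0], [-0.001, -0.002, -1.0]]
contact_force: [-1.3, -0.0, -1.7]
grip_width: 0.186
finger_force: 61.0
```

```bash
cat >> h.py <<'E'
def pose_w(f):
    "turner's tilt from the wrist camera: points near the tool's xz plane, in tool axes from grasp point"
    s=arm.state(); im,d=snap('wrist',f); P=cloud('wrist',d,s); R=np.array(s['tool_rot'])
    Q=(P-s['ee_pos'])@R; Q[...,2]+=.019
    return s,im,d,Q
E
python3 - <<'E'
from h import *
s,im,d,Q=pose_w('w2')
to([.45,-.02,.1])
# blade: points with |y|<.04, x>.05, above the glass
m=(abs(Q[...,1])<.036)&(Q[...,0]>.03)&(Q[...,0]<.2)&(Q[...,2]<.09)&(d>0)
q=Q[m]; 
for a in np.arange(.03,.2,.015):
    k=q[(q[:,0]>=a)&(q[:,0]<a+.015)]
    if len(k): print(round(a,3),len(k),'down',np.percentile(k[:,2],[5,50,95]).round(3),'y',k[:,1].min().round(3),k[:,1].max().round(3))
E
```

```text
t 5.33 pos [ 0.4485 -0.0194  0.1055] az 62.9 tilt [-0.004  0.001 -1.   ] F [ 0.1  0.3 -2.4] w 0.186 ff 61.0
row [0.002 0.016 0.055] 0
0.03 1738 down [-0.006 -0.005 -0.003] y -0.009 0.008
0.045 1947 down [-0.006 -0.005 -0.002] y -0.009 0.008
0.06 2222 down [-0.006 -0.005 -0.003] y -0.01 0.008
0.075 1296 down [-0.006 -0.004  0.005] y -0.009 0.008
0.09 4528 down [0.013 0.024 0.025] y -0.028 0.026
0.105 454 down [0.022 0.024 0.025] y -0.027 0.026
```

View pics/w2.png

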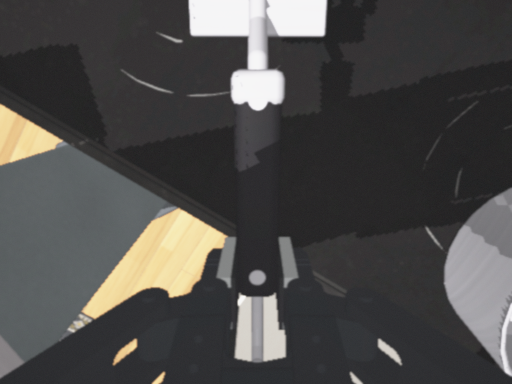

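Call:
{"name": "servo_tool", "arguments": {
  "steps": [
    [0, 0, -0.2, 0.15],
    [0, 0, -0.4, 0.3],
    [0, 0, -0.6, 0.45],
    [0, 0, -0.65, 0.587],
    [0, 0, -0.65, 0.587]
  ]
}}

```text
t: 5.95
ee_pos: [0.4491, -0.0196, 0.1706]
tool_rot: [[0.885, 0.466, -0.003], [0.466, -0.885, 0.001], [-0.003, -0.002, -1.0]]
contact_force: [-1.1, 0.7, -1.2]
grip_width: 0.183
finger_force: 61.0
```

Run:
```python
from h import *
to([.5167,.0457,.17],27.8)
s,im,d,Q=pose_w('w3'); P=cloud('wrist',d,s)
a=snap('scene','s3')
cv2.imwrite('pics/w3s.png',np.hstack([im,cv2.resize(a[0][40:190,170:370],(288,216)).repeat(1,0) if 0 else cv2.copyMakeBorder(cv2.resize(a[0][40:190,170:370],(288,216)),0,168,0,0,0)])[:,:,::-1])
```

```text
t 5.95 pos [ 0.4491 -0.0196  0.1706] az 27.8 tilt [-0.003  0.001 -1.   ] F [-1.1  0.7 -1.2] w 0.183 ff 61.0
row [ 0.902 -0.263  0.004] -0.001
```

View pics/w3s.png

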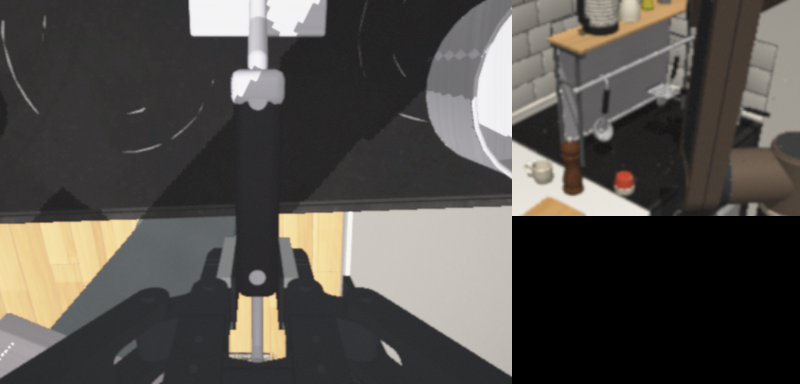

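Run:
```python
from h import *
z=np.load('pics/s3.npz'); im,d=z['im'],z['d']; P=cloud('scene',d)
o=np.array([.614,.097]); fx=np.array([.885,.466]); fy=np.array([-.466,.885])
X=(P[...,:2]-o)@fx; Y=(P[...,:2]-o)@fy; Z=P[...,2]
m=(abs(Z-.242)<.012)&(abs(X)<.02)&(abs(Y)<.25)&(d>0)
r=np.c_[X[m],Y[m],Z[m]]; print(len(r), 'med',np.median(r,0)); 
for a in (-.2,-.1,0,.1,.2):
    k=r[abs(r[:,1]-a)<.05]; print(a,len(k),np.median(k,0).round(4) if len(k) else '', k.min(0).round(3) if len(k) else '',k.max(0).round(3) if len(k) else '')
print('Y range',r[:,1].min(),r[:,1].max())
g=(im[...,0].astype(int)-im[...,2])>40
m=g&(Z>.33)&(Z<.37)&(X>-.06)&(X<.2)&(abs(Y)<.3); s=np.c_[X[m],Y[m],Z[m]]; print('shelf',len(s),np.percentile(s,[1,5,50,95],0).round(3))
z=np.load('pics/d0.npz'); im,d=z['im'],z['d']; P=cloud('side',d)
X=(P[...,:2]-o)@fx; Y=(P[...,:2]-o)@fy; Z=P[...,2]; g=(im[...,0].astype(int)-im[...,2])>40
m=g&(Z>.32)&(Z<.38)&(X>-.06)&(X<.25)&(abs(Y)<.3); s=np.c_[X[m],Y[m],Z[m]]; print('shelf side',len(s),np.percentile(s,[1,5,50,95,99],0).round(3))
```

```text
279 med [-0.00251618  0.04474926  0.24348046]
-0.2 45 [-0.0022 -0.2148  0.2429] [-0.011 -0.239  0.23 ] [ 0.017 -0.157  0.253]
-0.1 51 [-0.0038 -0.1111  0.2439] [-0.016 -0.149  0.234] [ 0.02  -0.052  0.251]
0 47 [-0.0032 -0.0034  0.2436] [-0.008 -0.05   0.237] [0.004 0.05  0.249]
0.1 51 [-0.0025  0.0975  0.2436] [-0.009  0.052  0.236] [0.003 0.146 0.248]
0.2 85 [-0.0018  0.2061  0.2435] [-0.019  0.151  0.23 ] [0.019 0.25  0.253]
Y range -0.2385315363147954 0.24996009802647443
shelf 1091 [[-0.022 -0.22   0.34 ]
 [-0.021 -0.177  0.343]
 [ 0.011  0.071  0.35 ]
 [ 0.083  0.245  0.353]]
shelf side 1863 [[-0.023 -0.234  0.341]
 [-0.02  -0.218  0.344]
 [ 0.015 -0.003  0.35 ]
 [ 0.087  0.235  0.357]
 [ 0.096  0.244  0.376]]
```

Call:
{"name": "servo_tool", "arguments": {
  "steps": [
    [0.3, -0.1, 0, 0],
    [0.6, -0.2, 0, 0],
    [0.88, -0.26, 0, 0],
    [0.88, -0.26, 0, 0],
    [0.88, -0.26, 0, 0]
  ]
}}

```text
t: 6.68
ee_pos: [0.515, 0.044, 0.171]
tool_rot: [[0.885, 0.465, -0.003], [0.465, -0.885, 0.0], [-0.003, -0.001, -1.0]]
contact_force: [0.0, -0.6, -1.7]
grip_width: 0.189
finger_force: 61.0
```

Call:
{"name": "servo_tool", "arguments": {
  "steps": [
    [0, 0, -0.3, 0],
    [0, 0, -0.55, 0],
    [0, 0, -0.65, 0],
    [0, 0, -0.65, 0]
  ]
}}

```text
t: 7.18
ee_pos: [0.5151, 0.0436, 0.2367]
tool_rot: [[0.886, 0.464, -0.001], [0.464, -0.886, -0.0], [-0.001, -0.0, -1.0]]
contact_force: [0.3, 0.6, -2.5]
grip_width: 0.186
finger_force: 61.0
```

Call:
{"name": "servo_tool", "arguments": {
  "steps": [
    [0, 0, -0.1, 0],
    [0, 0, -0.2, 0],
    [0, 0, -0.25, 0],
    [0, 0, -0.3, 0]
  ]
}}

```text
t: 7.68
ee_pos: [0.516, 0.0443, 0.2673]
tool_rot: [[0.886, 0.464, 0.0], [0.464, -0.886, 0.0], [0.0, -0.0, -1.0]]
contact_force: [1.2, 0.7, -5.5]
grip_width: 0.188
finger_force: 59.6
```

Call:
{"name": "servo_tool", "arguments": {
  "steps": [
    [0, 0, -0.12, 0],
    [0, 0, -0.25, 0],
    [0, 0, -0.38, 0],
    [0.03, 0, -0.5, 0],
    [0.08, 0, -0.6, 0],
    [0.13, 0, -0.7, 0],
    [0.17, 0, -0.78, 0],
    [0.17, 0, -0.78, 0]
  ]
}}

```text
t: 8.68
ee_pos: [0.5315, 0.052, 0.3465]
tool_rot: [[0.886, 0.464, 0.001], [0.464, -0.886, -0.0], [0.001, 0.001, -1.0]]
contact_force: [-1.7, 0.1, -1.9]
grip_width: 0.188
finger_force: 58.9
```

Run:
```python
from h import *
to([.5167,.0457,.17],27.8)
s,im,d,Q=pose_w('w4')
m=(abs(Q[...,1])<.008)&(Q[...,0]>.0)&(Q[...,0]<.2)&(Q[...,2]<.17)&(d>0)
q=Q[m]
for a in np.arange(.0,.2,.01):
    k=q[(q[:,0]>=a)&(q[:,0]<a+.01)]
    if len(k): print(round(a,3),len(k),'down',np.percentile(k[:,2],[5,50,95]).round(3))
```

```text
t 8.68 pos [0.5315 0.052  0.3465] az 27.7 tilt [ 0.001 -0.    -1.   ] F [-1.7  0.1 -1.9] w 0.188 ff 58.9
row [-0.163 -0.014  1.765] -0.002
0.0 3436 down [-0.062 -0.044  0.007]
0.01 2016 down [-0.063  0.009  0.018]
0.02 1011 down [-0.032  0.024  0.029]
0.03 827 down [0.029 0.034 0.039]
0.04 718 down [0.04  0.044 0.049]
0.05 735 down [0.049 0.063 0.1  ]
0.06 163 down [0.101 0.105 0.109]
0.07 1059 down [0.014 0.015 0.017]
0.08 1156 down [0.014 0.015 0.016]
0.09 1544 down [-0.001  0.015  0.016]
0.1 302 down [-0.002  0.009  0.016]
```

Call:
{"name": "servo_tool", "arguments": {
  "steps": [
    [0, 0, 0.3, 0],
    [-0.3, 0, 0.5, 0],
    [-0.7, 0, 0.9, 0],
    [-0.9, 0, 0.9, 0],
    [-0.9, 0, 0.9, 0]
  ]
}}

```text
t: 9.35
ee_pos: [0.4515, 0.0099, 0.2559]
tool_rot: [[0.886, 0.463, 0.004], [0.463, -0.886, 0.0], [0.003, 0.001, -1.0]]
contact_force: [0.6, 0.4, -1.3]
grip_width: 0.188
finger_force: 59.0
```

Call:
{"name": "servo_tool", "arguments": {
  "steps": [
    [0, 0, 0, -0.17],
    [0, 0, 0, -0.34],
    [0, 0, 0.1, -0.51],
    [0, 0, 0.2, -0.68],
    [0, 0, 0.3, -0.85],
    [0, 0, 0.4, -1],
    [0, 0, 0.5, -1],
    [0, 0, 0.5, -1]
  ]
}}

```text
t: 10.35
ee_pos: [0.4518, 0.0104, 0.2052]
tool_rot: [[0.043, 0.999, 0.0], [0.999, -0.043, 0.0], [0.0, 0.0, -1.0]]
contact_force: [-0.9, -0.8, -1.2]
grip_width: 0.185
finger_force: 58.9
```

```bash
python3 -c "
from h import *
to([.565,-.11,.15],117.8)"
```

```text
t 10.35 pos [0.4518 0.0104 0.2052] az 87.5 tilt [ 0.  0. -1.] F [-0.9 -0.8 -1.2] w 0.185 ff 58.9
row [-1.154  1.183  0.552] -0.504
```

Call:
{"name": "servo_tool", "arguments": {
  "steps": [
    [-0.3, 0.3, 0, -0.15],
    [-0.6, 0.6, 0.1, -0.3],
    [-0.9, 0.9, 0.3, -0.45],
    [-1, 1, 0.3, -0.505],
    [-1, 1, 0.3, -0.505],
    [-1, 1, 0.3, -0.505]
  ]
}}

```text
t: 11.1
ee_pos: [0.5473, -0.0934, 0.1759]
tool_rot: [[-0.468, 0.884, 0.001], [0.884, 0.468, -0.0], [-0.0, 0.001, -1.0]]
contact_force: [-0.4, -0.2, -1.6]
grip_width: 0.183
finger_force: 59.1
```

Run:
```python
from h import *
to([.565,-.11,.13],117.8)
s,im,d,Q=pose_w('w5')
m=(abs(Q[...,1])<.007)&(Q[...,0]>.0)&(Q[...,0]<.09)&(d>0)&(Q[...,2]<.1)&(Q[...,2]>-.01)
q=Q[m]
k=q[(q[:,0]>.01)&(q[:,0]<.05)]; c=np.polyfit(k[:,0],k[:,2],1); print('phi',np.degrees(np.arctan(c[0])),len(k))
P=cloud('scene',arm.snapshot('scene')[1])
```

```text
t 11.1 pos [ 0.5473 -0.0934  0.1759] az 117.9 tilt [ 0.001 -0.    -1.   ] F [-0.4 -0.2 -1.6] w 0.183 ff 59.1
row [-0.229  0.079  0.459] 0.001
phi 46.076993729517916 3189
```

View pics/w5.png

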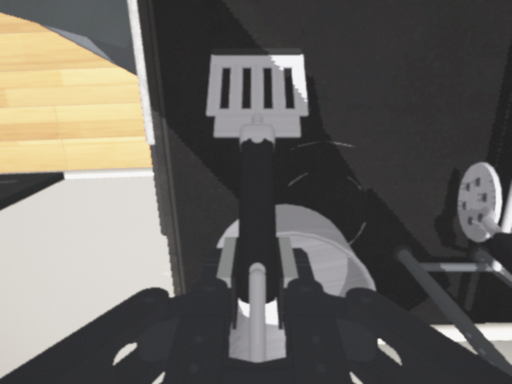

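Call:
{"name": "servo_tool", "arguments": {
  "steps": [
    [0, 0, 0.25, 0],
    [0, 0, 0.48, 0],
    [0, 0, 0.52, 0],
    [0, 0, 0.54, 0],
    [0, 0, 0.54, 0]
  ]
}}

```text
t: 11.82
ee_pos: [0.5477, -0.0938, 0.1225]
tool_rot: [[-0.469, 0.883, 0.002], [0.883, 0.469, -0.0], [-0.001, 0.001, -1.0]]
contact_force: [-0.6, 1.0, -0.6]
grip_width: 0.187
finger_force: 59.1
```

Call:
{"name": "servo_tool", "arguments": {
  "steps": [
    [0, 0, 0.05, 0],
    [0.03, 0, 0.045, 0],
    [0.07, 0, 0.02, 0],
    [0.1, 0, 0, 0],
    [0.14, 0, -0.025, 0]
  ]
}}

```text
t: 12.45
ee_pos: [0.54, -0.0809, 0.1233]
tool_rot: [[-0.469, 0.883, -0.001], [0.883, 0.469, 0.001], [0.001, -0.001, -1.0]]
contact_force: [-0.3, 0.8, -0.7]
grip_width: 0.184
finger_force: 59.0
```

Call:
{"name": "servo_tool", "arguments": {
  "steps": [
    [0, 0, 0.03, 0],
    [0, 0, 0.06, 0],
    [0, 0, 0.06, 0]
  ]
}}

```text
t: 12.82
ee_pos: [0.5416, -0.0825, 0.1195]
tool_rot: [[-0.469, 0.883, 0.002], [0.883, 0.469, -0.002], [-0.002, 0.001, -1.0]]
contact_force: [-0.1, -2.8, 6.4]
grip_width: 0.184
finger_force: 60.0
```

```bash
cat >> h.py <<'E'
def phi(f):
    s,im,d,Q=pose_w(f)
    m=(abs(Q[...,1])<.006)&(Q[...,0]>.008)&(Q[...,0]<.05)&(d>0)&(Q[...,2]<.1)&(Q[...,2]>-.01)
    q=Q[m]; c=np.polyfit(q[:,0],q[:,2],1); print('phi',round(np.degrees(np.arctan(c[0])),1),len(q))
    return s,im,d,Q
E
python3 - <<'E'
from h import *
to([.5,-.005,.1]); s,im,d,Q=phi('w6'); P=cloud('wrist',d,s)
m=(abs(Q[...,1])<.035)&(Q[...,0]>.05)&(Q[...,0]<.13)&(d>0)&(P[...,2]>.003)&(P[...,2]<.08)
print('blade far end', Q[m][:,0].max(), P[m][:,2].min(), np.percentile(Q[m][:,0],99))
E
```

```text
t 12.82 pos [ 0.5416 -0.0825  0.1195] az 118.0 tilt [ 0.002 -0.002 -1.   ] F [-0.1 -2.8  6.4] w 0.184 ff 60.0
row [ 0.88  -0.004  0.193] 0
phi 43.8 2958
blade far end 0.1291401085752511 0.0030239383949109827 0.10501183425444024
```

Call:
{"name": "servo_tool", "arguments": {
  "steps": [
    [0.04, 0, 0.02, 0],
    [0.08, 0, 0.01, 0],
    [0.12, 0, -0.01, 0],
    [0.16, 0, -0.03, 0]
  ]
}}

```text
t: 13.38
ee_pos: [0.5327, -0.067, 0.1205]
tool_rot: [[-0.468, 0.884, -0.001], [0.884, 0.468, 0.001], [0.001, -0.0, -1.0]]
contact_force: [-0.2, 1.1, -1.2]
grip_width: 0.182
finger_force: 59.2
```

Run:
```python
from h import *
to([.5,-.005,.1]); s,im,d,Q=phi('w7')
```

```text
t 13.38 pos [ 0.5327 -0.067   0.1205] az 117.9 tilt [-0.001  0.001 -1.   ] F [-0.2  1.1 -1.2] w 0.182 ff 59.2
row [0.7   0.001 0.206] 0
phi 44.5 2962
```

Call:
{"name": "servo_tool", "arguments": {
  "steps": [
    [0.2, 0, -0.5, 0.1],
    [0.6, 0, -1, 0.27],
    [1, 0, -1, 0.44],
    [1, 0, -1, 0.61],
    [1, 0, -1, 0.78],
    [1, 0, -1, 0.95],
    [1, 0, -1, 1],
    [1, 0, -1, 1]
  ]
}}

```text
t: 14.42
ee_pos: [0.4849, 0.0216, 0.2191]
tool_rot: [[0.53, 0.848, -0.004], [0.848, -0.53, 0.001], [-0.001, -0.004, -1.0]]
contact_force: [0.5, -0.4, -1.1]
grip_width: 0.186
finger_force: 59.1
```

Call:
{"name": "servo_tool", "arguments": {
  "steps": [
    [0, 0, -0.5, 0.17],
    [0, 0, -0.8, 0.34],
    [0, 0, -1, 0.5],
    [0, 0, -1, 0.5]
  ]
}}

```text
t: 14.92
ee_pos: [0.4866, 0.0212, 0.3219]
tool_rot: [[0.882, 0.471, 0.002], [0.471, -0.882, 0.0], [0.002, 0.001, -1.0]]
contact_force: [-0.1, -0.7, -1.6]
grip_width: 0.179
finger_force: 59.1
```

```bash
python3 -c "
from h import *
to([.614-.885*.12,.097-.466*.12,.355],27.8)"
```

```text
t 14.93 pos [0.4866 0.0212 0.3219] az 28.1 tilt [ 0.002  0.    -1.   ] F [-0.1 -0.7 -1.6] w 0.179 ff 59.1
row [ 0.282 -0.075 -0.33 ] 0.005
```

Call:
{"name": "servo_tool", "arguments": {
  "steps": [
    [0.3, -0.05, -0.13, 0],
    [0.52, -0.07, -0.13, 0],
    [0.6, -0.07, -0.17, 0],
    [0.67, -0.07, -0.23, 0],
    [0.74, -0.07, -0.3, 0],
    [0.81, -0.07, -0.35, 0],
    [0.88, -0.07, -0.4, 0],
    [0.88, -0.07, -0.4, 0]
  ]
}}

```text
t: 15.92
ee_pos: [0.5612, 0.0686, 0.3617]
tool_rot: [[0.883, 0.469, 0.001], [0.469, -0.883, 0.0], [0.001, 0.001, -1.0]]
contact_force: [-1.5, -0.4, -3.4]
grip_width: 0.19
finger_force: 58.8
```

Run:
```python
from h import *
to([.5,-.005,.1]); s,im,d,Q=phi('w8')
```

```text
t 15.93 pos [0.5612 0.0686 0.3617] az 28.0 tilt [ 0.001  0.    -1.   ] F [-1.5 -0.4 -3.4] w 0.19 ff 58.8
row [-0.888  0.361  2.616] 0
phi 17.1 2497
```

Call:
{"name": "servo_tool", "arguments": {
  "steps": [
    [-0.3, 0, 0, 0],
    [-0.7, 0, 0, 0],
    [-1, 0, 0, 0],
    [-1, 0, 0, 0]
  ]
}}

```text
t: 16.48
ee_pos: [0.4724, 0.0211, 0.3629]
tool_rot: [[0.884, 0.468, 0.007], [0.468, -0.884, -0.0], [0.006, 0.004, -1.0]]
contact_force: [-0.3, -0.4, -1.4]
grip_width: 0.18
finger_force: 58.9
```

Run:
```python
from h import *
to([.5,-.005,.1]); s,im,d,Q=pose_w('w9')
m=(abs(Q[...,1])<.006)&(Q[...,0]>-.02)&(Q[...,0]<.13)&(d>0)&(Q[...,2]<.18)&(Q[...,2]>-.06); q=Q[m]
for a in np.arange(-.02,.18,.01):
    k=q[(q[:,2]>=a)&(q[:,2]<a+.01)]
    if len(k): print(round(a,3),len(k),np.percentile(k[:,0],[5,50,95]).round(3))
```

```text
t 16.48 pos [0.4724 0.0211 0.3629] az 27.9 tilt [ 0.007 -0.    -1.   ] F [-0.3 -0.4 -1.4] w 0.18 ff 58.9
row [0.106 0.35  2.631] 0
-0.01 432 [-0.014 -0.005 -0.   ]
0.0 301 [-0.     0.003  0.006]
0.01 538 [0.006 0.009 0.012]
0.02 500 [0.012 0.015 0.018]
0.03 440 [0.018 0.021 0.024]
0.04 372 [0.025 0.027 0.03 ]
0.05 362 [0.031 0.034 0.037]
0.06 159 [0.037 0.039 0.04 ]
0.07 2 [0.039 0.039 0.039]
0.1 26 [0.033 0.033 0.034]
0.11 137 [0.033 0.036 0.039]
0.12 120 [0.039 0.042 0.045]
0.13 109 [0.045 0.048 0.051]
0.14 129 [0.052 0.054 0.057]
0.15 155 [0.058 0.061 0.064]
```

View pics/w9.png

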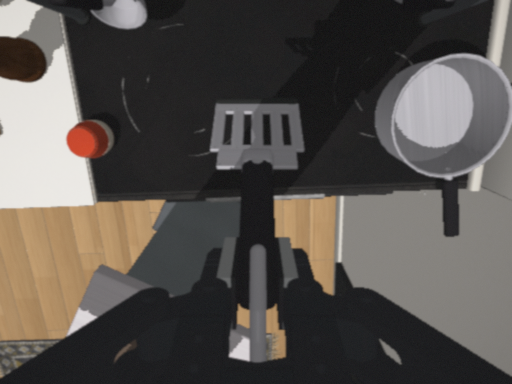

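Call:
{"name": "servo_tool", "arguments": {
  "steps": [
    [0, 0.1, 0.4, -0.17],
    [0, 0.2, 0.8, -0.34],
    [0, 0.3, 1, -0.51],
    [0, 0.5, 1, -0.68],
    [0, 0.7, 1, -0.85],
    [0.1, 0.9, 1, -1],
    [0.12, 1, 1, -1],
    [0.12, 1, 1, -1]
  ]
}}

```text
t: 17.52
ee_pos: [0.5305, -0.0613, 0.2608]
tool_rot: [[0.038, 0.999, 0.0], [0.999, -0.038, 0.0], [0.0, 0.0, -1.0]]
contact_force: [-0.1, -0.3, -1.5]
grip_width: 0.18
finger_force: 58.9
```

```bash
python3 -c "
from h import *
to([.531,-.063,.148],117.8)"
```

```text
t 17.52 pos [ 0.5305 -0.0613  0.2608] az 87.8 tilt [ 0.  0. -1.] F [-0.1 -0.3 -1.5] w 0.18 ff 58.9
row [-0.017  0.005  1.128] -0.5
```

Call:
{"name": "servo_tool", "arguments": {
  "steps": [
    [0, 0, 0.4, -0.17],
    [0, 0, 0.8, -0.34],
    [0, 0, 1, -0.5],
    [0, 0, 1, -0.5]
  ]
}}

```text
t: 18.02
ee_pos: [0.5282, -0.0601, 0.1589]
tool_rot: [[-0.466, 0.885, -0.004], [0.885, 0.467, 0.002], [0.003, -0.003, -1.0]]
contact_force: [-0.2, 0.1, -1.1]
grip_width: 0.181
finger_force: 58.9
```

Call:
{"name": "servo_tool", "arguments": {
  "steps": [
    [0, 0, 0.15, 0],
    [0, 0, 0.22, 0],
    [0, 0, 0.26, 0],
    [0, 0, 0.26, 0]
  ]
}}

```text
t: 18.52
ee_pos: [0.5329, -0.0636, 0.1402]
tool_rot: [[-0.468, 0.883, 0.007], [0.883, 0.468, -0.006], [-0.008, 0.003, -1.0]]
contact_force: [-1.5, -3.9, 12.3]
grip_width: 0.187
finger_force: 60.9
```

Call:
{"name": "servo_tool", "arguments": {
  "steps": [
    [0.06, 0, -0.02, 0],
    [0.12, 0, -0.04, 0],
    [0.18, 0, -0.06, 0],
    [0.24, 0, -0.075, 0]
  ]
}}

```text
t: 19.02
ee_pos: [0.5175, -0.039, 0.1414]
tool_rot: [[-0.469, 0.883, -0.002], [0.883, 0.469, 0.001], [0.002, -0.001, -1.0]]
contact_force: [-0.4, 0.2, -1.2]
grip_width: 0.183
finger_force: 59.0
```

```bash
cat >> h.py <<'E'
def prof(f,lo=-.02,hi=.18):
    s,im,d,Q=pose_w(f)
    m=(abs(Q[...,1])<.006)&(Q[...,0]>-.06)&(Q[...,0]<.13)&(d>0)&(Q[...,2]<hi)&(Q[...,2]>lo); q=Q[m]
    for a in np.arange(lo,hi,.015):
        k=q[(q[:,2]>=a)&(q[:,2]<a+.015)]
        if len(k)>3: print(round(a+.0075,4),len(k),np.percentile(k[:,0],[5,50,95]).round(3))
E
python3 -c "
from h import *
to([.531,-.063,.148],117.8); prof('w10')"
```

```text
t 19.02 pos [ 0.5175 -0.039   0.1414] az 117.9 tilt [-0.002  0.001 -1.   ] F [-0.4  0.2 -1.2] w 0.183 ff 59.0
row [-0.275  0.007 -0.066] 0.002
-0.0125 190 [-0.009 -0.005 -0.002]
0.0025 528 [-0.012  0.002  0.007]
0.0175 848 [0.008 0.012 0.016]
0.0325 678 [0.017 0.021 0.026]
0.0475 566 [0.026 0.031 0.035]
0.0625 344 [0.036 0.039 0.042]
0.1075 102 [0.036 0.037 0.039]
0.1225 178 [0.04  0.044 0.048]
0.1375 149 [0.049 0.053 0.058]
0.1525 767 [0.044 0.082 0.126]
0.1675 893 [0.043 0.097 0.126]
```

Call:
{"name": "servo_tool", "arguments": {
  "steps": [
    [0.04, 0, 0.04, 0],
    [0.1, 0, 0.07, 0],
    [0.16, 0, 0.09, 0]
  ]
}}

```text
t: 19.45
ee_pos: [0.5174, -0.0328, 0.1426]
tool_rot: [[-0.474, 0.88, 0.015], [0.88, 0.474, -0.019], [-0.024, 0.004, -1.0]]
contact_force: [-2.3, -18.8, 31.2]
grip_width: 0.183
finger_force: 64.2
```

Call:
{"name": "servo_tool", "arguments": {
  "steps": [
    [0.06, 0, 0, 0],
    [0.12, 0, -0.01, 0]
  ]
}}

```text
t: 19.7
ee_pos: [0.5133, -0.0226, 0.145]
tool_rot: [[-0.473, 0.881, 0.019], [0.88, 0.474, -0.02], [-0.026, 0.008, -1.0]]
contact_force: [-2.9, -16.4, 30.6]
grip_width: 0.187
finger_force: 64.5
```

```bash
python3 -c "
from h import *
to([.531,-.063,.148],117.8); prof('w11')"
```

```text
t 19.7 pos [ 0.5133 -0.0226  0.145 ] az 118.3 tilt [ 0.019 -0.02  -1.   ] F [ -2.9 -16.4  30.6] w 0.187 ff 64.5
row [-0.44  -0.035 -0.019] 0.008
-0.0125 247 [-0.011 -0.006 -0.002]
0.0025 481 [-0.013  0.001  0.006]
0.0175 672 [0.006 0.01  0.014]
0.0325 638 [0.014 0.018 0.022]
0.0475 495 [0.022 0.026 0.031]
0.0625 352 [0.031 0.034 0.038]
0.1075 50 [0.029 0.03  0.032]
0.1225 125 [0.032 0.035 0.039]
0.1375 105 [0.04  0.043 0.047]
0.1525 386 [0.049 0.057 0.127]
0.1675 1529 [0.03  0.088 0.126]
```

Call:
{"name": "servo_tool", "arguments": {
  "steps": [
    [0.05, 0, -0.03, 0],
    [0.12, 0, -0.05, 0],
    [0.18, 0, -0.06, 0]
  ]
}}

```text
t: 20.12
ee_pos: [0.5034, -0.0046, 0.1492]
tool_rot: [[-0.472, 0.882, 0.016], [0.881, 0.472, -0.015], [-0.02, 0.007, -1.0]]
contact_force: [-0.6, -12.9, 17.1]
grip_width: 0.184
finger_force: 63.2
```

Call:
{"name": "servo_tool", "arguments": {
  "steps": [
    [0.08, 0, -0.015, 0],
    [0.16, 0, -0.03, 0],
    [0.24, 0, -0.04, 0],
    [0.32, 0, -0.045, 0]
  ]
}}

```text
t: 20.62
ee_pos: [0.4861, 0.0263, 0.1509]
tool_rot: [[-0.471, 0.882, 0.01], [0.882, 0.471, -0.008], [-0.012, 0.005, -1.0]]
contact_force: [-3.3, -4.1, 14.5]
grip_width: 0.186
finger_force: 64.8
```

```bash
python3 -c "
from h import *
to([.531,-.063,.148],117.8); prof('w12')"
```

```text
t 20.62 pos [0.4861 0.0263 0.1509] az 118.1 tilt [ 0.01  -0.008 -1.   ] F [-3.3 -4.1 14.5] w 0.186 ff 64.8
row [-0.999 -0.024  0.041] 0.005
-0.0125 490 [-0.016 -0.006  0.031]
0.0025 271 [-0.003 -0.002  0.   ]
0.0175 186 [-0.001  0.001  0.003]
0.0325 145 [0.002 0.004 0.006]
0.0475 287 [0.005 0.007 0.009]
0.0625 290 [0.008 0.01  0.012]
0.0775 38 [0.011 0.012 0.013]
0.1375 59 [-0.006 -0.005 -0.004]
0.1525 97 [-0.004 -0.003 -0.001]
0.1675 2477 [0.002 0.069 0.124]
```

Call:
{"name": "servo_tool", "arguments": {
  "steps": [
    [0.08, 0, 0, 0],
    [0.16, 0, 0, 0],
    [0.24, 0, 0, 0],
    [0.32, 0, 0.01, 0]
  ]
}}

```text
t: 21.18
ee_pos: [0.4695, 0.0563, 0.1467]
tool_rot: [[-0.47, 0.883, 0.007], [0.883, 0.47, -0.004], [-0.006, 0.004, -1.0]]
contact_force: [1.4, -0.8, 5.4]
grip_width: 0.182
finger_force: 66.1
```

Call:
{"name": "servo_tool", "arguments": {
  "steps": [
    [0.08, 0, 0.02, 0],
    [0.16, 0, 0.04, 0],
    [0.24, 0, 0.06, 0],
    [0.32, 0, 0.09, 0]
  ]
}}

```text
t: 21.68
ee_pos: [0.4534, 0.0854, 0.1362]
tool_rot: [[-0.469, 0.883, 0.004], [0.883, 0.469, -0.002], [-0.003, 0.003, -1.0]]
contact_force: [0.4, -1.2, 4.8]
grip_width: 0.187
finger_force: 70.0
```

```bash
python3 -c "
from h import *
to([.531,-.063,.148],117.8); prof('w13',-.07,.16)"
```

```text
t 21.68 pos [0.4534 0.0854 0.1362] az 118.0 tilt [ 0.004 -0.002 -1.   ] F [ 0.4 -1.2  4.8] w 0.187 ff 70.0
row [-1.675 -0.011 -0.112] 0.003
-0.0625 1181 [0.009 0.01  0.011]
-0.0475 1255 [0.003 0.016 0.025]
-0.0325 907 [0.023 0.03  0.034]
-0.0175 744 [-0.014 -0.004  0.035]
-0.0025 183 [-0.006 -0.004  0.035]
0.0125 86 [-0.009 -0.007 -0.006]
0.0275 61 [-0.012 -0.011 -0.009]
0.0425 47 [-0.016 -0.014 -0.012]
0.0575 40 [-0.018 -0.017 -0.016]
0.0725 9 [-0.019 -0.018 -0.018]
0.1475 2046 [-0.014  0.069  0.125]
0.1625 945 [-0.021  0.044  0.122]
```

Call:
{"name": "servo_tool", "arguments": {
  "steps": [
    [0.12, 0, 0.05, 0],
    [0.24, 0, 0.12, 0],
    [0.36, 0, 0.2, 0],
    [0.48, 0, 0.29, 0],
    [0.58, 0, 0.39, 0],
    [0.68, 0, 0.5, 0]
  ]
}}

```text
t: 22.48
ee_pos: [0.4202, 0.1462, 0.0845]
tool_rot: [[-0.47, 0.883, 0.001], [0.883, 0.47, -0.0], [-0.001, 0.001, -1.0]]
contact_force: [2.1, -1.5, 2.8]
grip_width: 0.186
finger_force: 82.1
```

```bash
python3 -c "
from h import *
to([.531,-.063,.148],117.8); prof('w14',-.07,.13)"
```

```text
t 22.48 pos [0.4202 0.1462 0.0845] az 118.0 tilt [ 0.001 -0.    -1.   ] F [ 2.1 -1.5  2.8] w 0.186 ff 82.1
row [-2.368 -0.003 -0.633] 0.003
-0.0625 1169 [0.009 0.01  0.011]
-0.0475 32 [0.009 0.009 0.01 ]
-0.0325 1688 [0.009 0.027 0.039]
-0.0175 1414 [-0.009 -0.001  0.043]
-0.0025 24 [-0.031  0.042  0.043]
0.0275 41 [-0.059 -0.056 -0.047]
0.0425 5 [-0.06  -0.059 -0.059]
0.0575 1896 [0.082 0.098 0.112]
0.0725 158 [0.076 0.078 0.082]
0.0875 11 [0.075 0.076 0.079]
0.1025 2116 [-0.034  0.038  0.073]
```

View pics/w14.png

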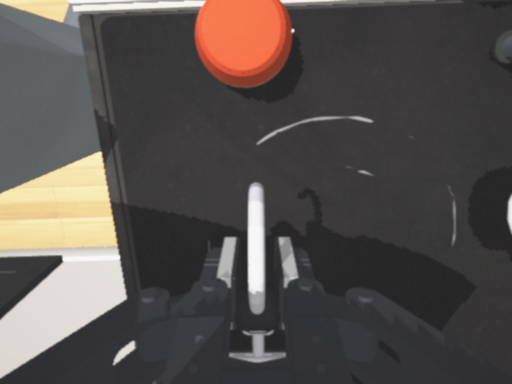

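Call:
{"name": "servo_tool", "arguments": {
  "steps": [
    [0, 0, -0.2, 0],
    [-0.4, 0, -0.2, 0],
    [-0.8, 0, -0.2, 0],
    [-0.9, 0, -0.1, 0],
    [-0.9, 0, 0, 0],
    [-0.9, 0, 0.02, 0]
  ]
}}

```text
t: 23.28
ee_pos: [0.4609, 0.0677, 0.0822]
tool_rot: [[-0.468, 0.884, -0.004], [0.884, 0.468, 0.002], [0.004, -0.002, -1.0]]
contact_force: [-5.4, 4.1, 10.5]
grip_width: 0.183
finger_force: 83.6
```

Call:
{"name": "servo_tool", "arguments": {
  "steps": [
    [0.06, 0, 0.06, 0],
    [0.12, 0, 0.15, 0],
    [0.18, 0, 0.26, 0],
    [0.23, 0, 0.37, 0],
    [0.27, 0, 0.48, 0]
  ]
}}

```text
t: 23.9
ee_pos: [0.449, 0.0906, 0.0338]
tool_rot: [[-0.469, 0.883, -0.001], [0.883, 0.469, 0.001], [0.001, -0.001, -1.0]]
contact_force: [-2.7, 0.2, 4.9]
grip_width: 0.185
finger_force: 96.2
```

```bash
python3 -c "
from h import *
to([.531,-.063,.148],117.8); prof('w15',-.07,.06)"
```

```text
t 23.9 pos [0.449  0.0906 0.0338] az 118.0 tilt [-0.001  0.001 -1.   ] F [-2.7  0.2  4.9] w 0.185 ff 96.2
row [-1.74   0.003 -1.144] 0.003
-0.0625 1164 [0.009 0.01  0.011]
-0.0475 40 [0.009 0.009 0.01 ]
-0.0325 1037 [0.016 0.028 0.038]
-0.0175 2843 [-0.019  0.006  0.047]
-0.0025 620 [-0.045 -0.033  0.049]
0.0575 4618 [-0.001  0.072  0.11 ]
```

Call:
{"name": "servo_tool", "arguments": {
  "steps": [
    [0.02, 0, 0.07, 0],
    [0.03, 0, 0.14, 0],
    [0.03, 0, 0.19, 0],
    [0.03, 0, 0.21, 0]
  ]
}}

```text
t: 24.45
ee_pos: [0.4481, 0.0929, 0.0134]
tool_rot: [[-0.469, 0.883, -0.0], [0.883, 0.469, 0.001], [0.001, 0.0, -1.0]]
contact_force: [-1.0, 4.5, 4.9]
grip_width: 0.186
finger_force: 98.7
```

Call:
{"name": "servo_tool", "arguments": {
  "steps": [
    [0, 0, 0, 0],
    [0, 0, 0, 0],
    [0, 0, 0, 0],
    [0, 0, 0, 0]
  ],
  "grip": 1
}}

```text
t: 24.95
ee_pos: [0.4482, 0.0924, 0.0138]
tool_rot: [[-0.469, 0.883, -0.0], [0.883, 0.469, 0.0], [0.0, -0.0, -1.0]]
contact_force: [0.1, 0.1, 0.1]
grip_width: 0.996
finger_force: 0.0
```

Call:
{"name": "servo_tool", "arguments": {
  "steps": [
    [0, 0, -0.4, 0],
    [-0.2, 0, -0.8, 0],
    [-0.7, 0, -1, 0],
    [-1, 0, -1, 0],
    [-1, 0, -1, 0]
  ]
}}

```text
t: 25.58
ee_pos: [0.4961, 0.0026, 0.1145]
tool_rot: [[-0.466, 0.885, 0.001], [0.885, 0.466, -0.0], [-0.001, 0.001, -1.0]]
contact_force: [0.3, -0.5, -0.0]
grip_width: 1.002
finger_force: 0.0
```

Call:
{"name": "servo_tool", "arguments": {
  "steps": [
    [-0.1, 0, -0.5, 0],
    [-0.2, 0, -0.8, 0],
    [-0.2, 0, -0.8, 0],
    [-0.2, 0, -0.8, 0]
  ]
}}

```text
t: 26.08
ee_pos: [0.5032, -0.0125, 0.1922]
tool_rot: [[-0.469, 0.883, -0.003], [0.883, 0.469, 0.001], [0.002, -0.002, -1.0]]
contact_force: [-0.8, 0.1, 0.1]
grip_width: 1.002
finger_force: 0.0
```

Run:
```python
from h import *
to([.46,.06,.1],117.8)
s,im,d,Q=pose_w('w16'); P=cloud('wrist',d,s)
u=np.array([-.466,.885]); lat=np.array([.885,.466]); o=np.array([.4481,.0929])
A=(P[...,:2]-o)@u; B=(P[...,:2]-o)@lat; Z=P[...,2]
m=(Z>.005)&(Z<.09)&(A>-.22)&(A<.08)&(abs(B)<.06)&(d>0)
for a in np.arange(-.22,.08,.015):
    k=m&(A>=a)&(A<a+.015)
    if k.sum()>3: print(round(a+.0075,4),k.sum(),'z',np.percentile(Z[k],[5,50,95]).round(3),'lat',np.percentile(B[k],[2,50,98]).round(4))
```

```text
t 26.07 pos [ 0.5032 -0.0125  0.1922] az 118.0 tilt [-0.003  0.001 -1.   ] F [-0.8  0.1  0.1] w 1.002 ff 0.0
row [ 0.841 -0.039  0.924] 0.003
-0.1675 59 z [0.005 0.006 0.007] lat [-0.0319 -0.0011  0.0276]
-0.1525 774 z [0.006 0.009 0.011] lat [-0.0337 -0.0022  0.0294]
-0.1375 562 z [0.011 0.014 0.017] lat [-0.0337 -0.0018  0.0297]
-0.1225 607 z [0.017 0.02  0.022] lat [-0.0338 -0.0023  0.0299]
-0.1075 861 z [0.022 0.025 0.027] lat [-0.0331 -0.0023  0.0291]
-0.0925 698 z [0.025 0.029 0.031] lat [-0.0278 -0.0024  0.0238]
-0.0775 142 z [0.014 0.019 0.022] lat [-0.0073 -0.0021  0.0031]
-0.0625 334 z [0.021 0.024 0.026] lat [-0.0107 -0.0017  0.0064]
-0.0475 354 z [0.025 0.028 0.031] lat [-0.0105 -0.0018  0.0062]
-0.0325 379 z [0.03  0.034 0.037] lat [-0.0104 -0.0019  0.0058]
-0.0175 431 z [0.036 0.039 0.042] lat [-0.0101 -0.0019  0.0062]
-0.0025 461 z [0.041 0.044 0.047] lat [-0.0099 -0.002   0.0059]
0.0125 309 z [0.043 0.047 0.049] lat [-0.0098 -0.0021  0.0056]
```

View pics/w16.png

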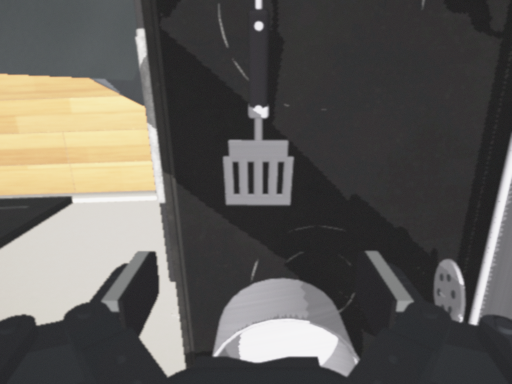

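```bash
python3 -c "
from h import *
to([.4682,.0504,.06],117.8)"
```

```text
t 26.12 pos [ 0.5029 -0.0125  0.1917] az 118.0 tilt [-0.004  0.001 -1.   ] F [-0.3  0.4 -0.3] w 0.997 ff 0.0
row [ 0.715 -0.008  1.319] 0.003
```

Call:
{"name": "servo_tool", "arguments": {
  "steps": [
    [0.4, 0, 0.5, 0],
    [0.72, -0.02, 0.9, 0],
    [0.72, -0.02, 1, 0],
    [0.72, -0.02, 1, 0],
    [0.72, -0.02, 1, 0]
  ]
}}

```text
t: 26.75
ee_pos: [0.4706, 0.0486, 0.0952]
tool_rot: [[-0.468, 0.884, 0.003], [0.884, 0.468, -0.0], [-0.002, 0.002, -1.0]]
contact_force: [0.0, -0.1, 0.4]
grip_width: 1.001
finger_force: 0.0
```

```bash
python3 -c "
from h import *
to([.4682,.0504,.005],117.8)"
```

```text
t 26.75 pos [0.4706 0.0486 0.0952] az 117.9 tilt [ 0.003 -0.    -1.   ] F [ 0.  -0.1  0.4] w 1.001 ff 0.0
row [ 0.029 -0.015  0.902] 0.002
```

Call:
{"name": "servo_tool", "arguments": {
  "steps": [
    [0.03, -0.015, 0.4, 0],
    [0.03, -0.015, 0.8, 0],
    [0.03, -0.015, 0.9, 0],
    [0.03, -0.015, 0.9, 0]
  ]
}}

```text
t: 27.25
ee_pos: [0.4672, 0.0507, 0.0046]
tool_rot: [[-0.468, 0.884, 0.001], [0.884, 0.468, -0.0], [-0.001, 0.001, -1.0]]
contact_force: [0.2, 0.1, -0.1]
grip_width: 1.003
finger_force: 0.0
```

Call:
{"name": "servo_tool", "arguments": {
  "steps": [
    [0, 0, 0, 0],
    [0, 0, 0, 0],
    [0, 0, 0, 0],
    [0, 0, 0, 0],
    [0, 0, 0, 0],
    [0, 0, 0, 0]
  ],
  "grip": -1
}}

```text
t: 28.0
ee_pos: [0.4671, 0.0512, 0.0045]
tool_rot: [[-0.469, 0.883, 0.002], [0.883, 0.469, 0.0], [-0.001, 0.002, -1.0]]
contact_force: [-0.3, 1.8, 2.9]
grip_width: 0.186
finger_force: 59.7
```

Call:
{"name": "servo_tool", "arguments": {
  "steps": [
    [0, 0, -0.3, 0],
    [0, 0, -0.7, 0],
    [0, 0, -1, 0],
    [0, 0, -1, 0]
  ]
}}

```text
t: 28.5
ee_pos: [0.4674, 0.0509, 0.1054]
tool_rot: [[-0.469, 0.883, 0.004], [0.883, 0.469, -0.001], [-0.002, 0.003, -1.0]]
contact_force: [0.1, 0.1, -2.4]
grip_width: 0.185
finger_force: 59.1
```

Run:
```python
from h import *
to([.48,.02,.25],27.8)
prof('w17',-.06,.06)
s,im,d,Q=pose_w('w18')
m=(abs(Q[...,1])<.02)&(Q[...,0]>.0)&(Q[...,0]<.14)&(d>0)&(Q[...,2]<.07)&(Q[...,2]>-.05)
q=Q[m]
for a in np.arange(0,.14,.01):
    k=q[(q[:,0]>=a)&(q[:,0]<a+.01)]
    if len(k)>3: print('x',round(a+.005,4),len(k),'down',np.percentile(k[:,2],[2,50,98]).round(4),'y',np.percentile(k[:,1],[2,98]).round(4))
```

```text
t 28.5 pos [0.4674 0.0509 0.1054] az 118.0 tilt [ 0.004 -0.001 -1.   ] F [ 0.1  0.1 -2.4] w 0.185 ff 59.1
row [-0.336 -0.029 -1.445] 1.503
-0.0525 593 [0.009 0.01  0.011]
-0.0225 5681 [0.029 0.055 0.089]
-0.0075 2579 [-0.017  0.008  0.029]
0.0075 789 [-0.041 -0.032 -0.018]
x 0.005 2083 down [-0.0461 -0.0084  0.01  ] y [-0.0194  0.0193]
x 0.015 5165 down [-0.0495 -0.0269  0.0098] y [-0.0192  0.0189]
x 0.025 987 down [-0.017  -0.0146 -0.0108] y [-0.01    0.0062]
x 0.035 1194 down [-0.0205 -0.018  -0.0144] y [-0.01    0.0061]
x 0.045 1407 down [-0.0244 -0.0218 -0.0178] y [-0.0101  0.0061]
x 0.055 1855 down [-0.0258 -0.0237 -0.0162] y [-0.0101  0.0058]
x 0.065 658 down [-0.0252 -0.0225 -0.0147] y [-0.0072  0.003 ]
x 0.075 665 down [-0.0265 -0.0248 -0.0226] y [-0.0047  0.0002]
x 0.085 635 down [-0.0253 -0.023  -0.0192] y [-0.0046 -0.0001]
x 0.095 314 down [-0.0201 -0.0167 -0.0105] y [-0.0048 -0.0001]
```

Call:
{"name": "servo_tool", "arguments": {
  "steps": [
    [0, 0.1, 0, 0.17],
    [0, 0.2, 0, 0.34],
    [0, 0.25, 0, 0.51],
    [0, 0.25, 0.2, 0.68],
    [0, 0.25, 0.5, 0.75],
    [0, 0.25, 0.75, 0.75],
    [0, 0.25, 0.75, 0.75]
  ]
}}

```text
t: 29.48
ee_pos: [0.4843, 0.0631, 0.0245]
tool_rot: [[0.293, 0.956, -0.01], [0.956, -0.293, 0.001], [-0.002, -0.01, -1.0]]
contact_force: [0.1, -0.1, -1.6]
grip_width: 0.189
finger_force: 59.0
```

```bash
python3 -c "
from h import *
to([.489,.062,.005],73)"
```

```text
t 29.48 pos [0.4843 0.0631 0.0245] az 73.0 tilt [-0.01   0.001 -1.   ] F [ 0.1 -0.1 -1.6] w 0.189 ff 59.0
row [0.004 0.05  0.195] -0.001
```

Call:
{"name": "servo_tool", "arguments": {
  "steps": [
    [0, 0, 0.12, 0],
    [0, 0, 0.22, 0],
    [0, 0, 0.23, 0],
    [0, 0, 0.23, 0]
  ]
}}

```text
t: 29.98
ee_pos: [0.4886, 0.0629, 0.0061]
tool_rot: [[0.293, 0.956, 0.001], [0.956, -0.293, -0.0], [0.0, 0.001, -1.0]]
contact_force: [-0.8, -0.1, -0.8]
grip_width: 0.186
finger_force: 59.0
```

Call:
{"name": "servo_tool", "arguments": {
  "steps": [
    [0, 0, 0, 0],
    [0, 0, 0, 0],
    [0, 0, 0, 0],
    [0, 0, -0.3, 0],
    [0, 0, -0.7, 0],
    [0, 0, -1, 0],
    [0, 0, -1, 0]
  ],
  "grip": 1
}}

```text
t: 30.85
ee_pos: [0.4905, 0.0627, 0.1088]
tool_rot: [[0.293, 0.956, 0.007], [0.956, -0.293, -0.001], [0.001, 0.007, -1.0]]
contact_force: [0.3, -0.5, -0.4]
grip_width: 0.998
finger_force: 0.0
```

Call:
{"name": "servo_tool", "arguments": {
  "steps": [
    [0, 0, 0, -0.17],
    [0, 0, -0.2, -0.34],
    [0, 0, -0.3, -0.51],
    [0, 0, -0.3, -0.68],
    [0, 0, -0.3, -0.85],
    [0, 0, -0.3, -1],
    [0, 0, -0.3, -1]
  ]
}}

```text
t: 31.72
ee_pos: [0.4874, 0.0629, 0.1342]
tool_rot: [[-0.68, 0.733, -0.003], [0.733, 0.68, 0.0], [0.002, -0.002, -1.0]]
contact_force: [0.4, 0.3, 0.0]
grip_width: 0.998
finger_force: 0.0
```

Call:
{"name": "servo_tool", "arguments": {
  "steps": [
    [0, 0, 0, -0.17],
    [0, 0, 0, -0.34],
    [0, 0, 0, -0.51],
    [0, 0, 0, -0.68],
    [0, 0, 0, -0.85],
    [0, 0, 0, -1],
    [0, 0, 0, -1]
  ]
}}

```text
t: 32.6
ee_pos: [0.4878, 0.0629, 0.135]
tool_rot: [[-0.975, -0.22, -0.001], [-0.22, 0.975, 0.0], [0.001, 0.0, -1.0]]
contact_force: [0.1, -0.7, 0.4]
grip_width: 0.997
finger_force: 0.0
```

Call:
{"name": "servo_tool", "arguments": {
  "steps": [
    [0, 0, 0, -0.17],
    [0, 0, 0, -0.34],
    [0, 0, 0, -0.51],
    [0, 0, 0, -0.68],
    [0, 0, 0, -0.85],
    [0, 0, 0, -1],
    [0, 0, 0, -1]
  ]
}}

```text
t: 33.48
ee_pos: [0.4885, 0.0804, 0.1348]
tool_rot: [[-0.318, -0.948, -0.001], [-0.948, 0.318, -0.024], [0.023, -0.007, -1.0]]
contact_force: [0.6, -1.2, -0.4]
grip_width: 1.002
finger_force: 0.0
```

Run:
```python
from h import *
to([.489,.062,.005],-107)
s,im,d,Q=pose_w('w19'); P=cloud('wrist',d,s)
u=np.array([np.cos(np.radians(73)),np.sin(np.radians(73))]); lat=np.array([u[1],-u[0]]); o=np.array([.4886,.0629])
A=(P[...,:2]-o)@u; B=(P[...,:2]-o)@lat; Z=P[...,2]
m=(Z>.005)&(Z<.09)&(A>-.2)&(A<.13)&(abs(B)<.06)&(d>0)
for a in np.arange(-.2,.13,.015):
    k=m&(A>=a)&(A<a+.015)
    if k.sum()>3: print(round(a+.0075,4),k.sum(),'z',np.percentile(Z[k],[5,50,95]).round(3),'lat',np.percentile(B[k],[2,50,98]).round(4))
```

```text
t 33.48 pos [0.4885 0.0804 0.1348] az -108.5 tilt [-0.001 -0.024 -1.   ] F [ 0.6 -1.2 -0.4] w 1.002 ff 0.0
row [ 0.142 -0.055  1.302] -0.026
-0.1175 946 z [0.005 0.007 0.009] lat [-0.0306 -0.0008  0.0314]
-0.1025 1549 z [0.008 0.011 0.013] lat [-0.0311  0.0007  0.0321]
-0.0875 1237 z [0.014 0.016 0.019] lat [-0.0314  0.0003  0.0318]
-0.0725 1361 z [0.019 0.022 0.024] lat [-0.0316  0.      0.0319]
-0.0575 1695 z [0.024 0.027 0.03 ] lat [-0.0269 -0.0002  0.0276]
-0.0425 551 z [0.02  0.03  0.031] lat [-0.0251 -0.0001  0.0252]
-0.0275 339 z [0.015 0.022 0.024] lat [-0.0088 -0.0005  0.008 ]
-0.0125 450 z [0.023 0.025 0.028] lat [-0.0086 -0.0004  0.0076]
0.0025 467 z [0.027 0.031 0.034] lat [-0.0087 -0.0006  0.0078]
0.0175 467 z [0.033 0.036 0.039] lat [-0.0086 -0.0009  0.0074]
0.0325 482 z [0.038 0.041 0.044] lat [-0.009  -0.0008  0.0076]
0.0475 457 z [0.043 0.046 0.049] lat [-0.0087 -0.001   0.0072]
0.0625 121 z [0.044 0.047 0.048] lat [-0.0054 -0.0009  0.0034]
0.0775 120 z [0.01  0.048 0.049] lat [-0.0034 -0.0016  0.0013]
0.0925 45 z [0.013 0.033 0.046] lat [-0.0036 -0.003   0.001 ]
```

Call:
{"name": "servo_tool", "arguments": {
  "steps": [
    [0, 0, 0, 0],
    [0, 0, 0, 0]
  ]
}}

```text
t: 33.78
ee_pos: [0.4888, 0.0793, 0.1352]
tool_rot: [[-0.317, -0.948, -0.0], [-0.948, 0.317, -0.024], [0.023, -0.007, -1.0]]
contact_force: [0.5, -0.2, 0.6]
grip_width: 0.998
finger_force: 0.0
```

```bash
python3 -c "
from h import *
to([.4857,.0533,.05],-107);print(arm.state()['qpos'],arm.state()['dq'])"
```

```text
t 33.77 pos [0.4888 0.0793 0.1352] az -108.5 tilt [-0.    -0.024 -1.   ] F [ 0.5 -0.2  0.6] w 0.998 ff 0.0
row [ 0.237 -0.046  0.859] -0.025
[-0.03197648 -0.00633308  2.08990014 -0.02774775  1.05776977 -2.83736272] [ 0.00247825 -0.00163912 -0.0010923   0.0008412   0.00059134 -0.00573932]
```

Call:
{"name": "servo_tool", "arguments": {
  "steps": [
    [0.05, 0, 0.1, 0.1],
    [0.1, 0, 0.3, 0.1],
    [0.1, 0, 0.6, 0.1],
    [0.1, 0, 0.85, 0.1],
    [0.1, 0, 0.85, 0.1]
  ]
}}

```text
t: 34.4
ee_pos: [0.4838, 0.0679, 0.0486]
tool_rot: [[-0.414, -0.91, -0.005], [-0.91, 0.414, -0.024], [0.024, -0.005, -1.0]]
contact_force: [0.3, 0.0, -0.1]
grip_width: 1.001
finger_force: 0.0
```

```bash
python3 -c "
from h import *
to([.4857,.0533,.0045],-113);print(arm.state()['qpos'][5])"
```

```text
t 34.4 pos [0.4838 0.0679 0.0486] az -114.5 tilt [-0.005 -0.024 -1.   ] F [ 0.3  0.  -0.1] w 1.001 ff 0.0
row [ 0.114 -0.076  0.444] -0.024
-2.7508961563864784
```

Call:
{"name": "servo_tool", "arguments": {
  "steps": [
    [0, 0, 0, 0.05],
    [0, 0, 0, 0.05],
    [0, 0, 0, 0.05]
  ]
}}

```text
t: 34.78
ee_pos: [0.4863, 0.0681, 0.0515]
tool_rot: [[-0.459, -0.888, 0.001], [-0.888, 0.459, -0.024], [0.021, -0.012, -1.0]]
contact_force: [0.2, -0.9, 0.1]
grip_width: 1.001
finger_force: 0.0
```

```bash
python3 -c "
from h import *
to([.4857,.0533,.0045],-113);print(arm.state()['qpos'])"
```

```text
t 34.77 pos [0.4863 0.0681 0.0515] az -117.4 tilt [ 0.001 -0.024 -1.   ] F [ 0.2 -0.9  0.1] w 1.001 ff 0.0
row [ 0.124 -0.056  0.474] -0.073
[-0.05536749  0.11766577  2.14124862 -0.0313363   0.88018745 -2.69964423]
```

Call:
{"name": "servo_tool", "arguments": {
  "steps": [
    [0.06, -0.03, 0, -0.08],
    [0.12, -0.06, 0.2, -0.08],
    [0.12, -0.06, 0.4, -0.08],
    [0.12, -0.06, 0.47, -0.08],
    [0.12, -0.06, 0.47, -0.08]
  ]
}}

```text
t: 35.4
ee_pos: [0.4854, 0.0536, 0.0038]
tool_rot: [[-0.384, -0.923, -0.001], [-0.923, 0.384, -0.024], [0.023, -0.008, -1.0]]
contact_force: [0.4, -0.1, 0.1]
grip_width: 1.002
finger_force: 0.0
```

```bash
python3 -c "
from h import *
to([.4857,.0533,.0045],-113);print(arm.state()['qpos'])"
```

```text
t 35.4 pos [0.4854 0.0536 0.0038] az -112.6 tilt [-0.001 -0.024 -1.   ] F [ 0.4 -0.1  0.1] w 1.002 ff 0.0
row [ 0.002 -0.004 -0.007] 0.007
[-0.08554883  0.2049559   2.1552963  -0.03429481  0.78044462 -2.80893755]
```

Close and lift.

Call:
{"name": "servo_tool", "arguments": {
  "steps": [
    [0, 0, 0, 0],
    [0, 0, 0, 0],
    [0, 0, 0, 0],
    [0, 0, 0, 0],
    [0, 0, 0, 0],
    [0, 0, 0, 0]
  ],
  "grip": -1
}}

```text
t: 36.15
ee_pos: [0.4863, 0.0534, 0.0045]
tool_rot: [[-0.383, -0.924, 0.002], [-0.923, 0.383, -0.025], [0.022, -0.011, -1.0]]
contact_force: [2.0, 0.6, 3.1]
grip_width: 0.181
finger_force: 60.2
```

Call:
{"name": "servo_tool", "arguments": {
  "steps": [
    [0, 0, -0.3, 0],
    [0, 0, -0.7, 0],
    [0, 0, -1, 0.1],
    [0, 0, -1, 0.2],
    [0, 0, -1, 0.3],
    [0, 0, -1, 0.45],
    [0, 0, -1, 0.45]
  ]
}}

```text
t: 37.02
ee_pos: [0.4844, 0.0562, 0.1028]
tool_rot: [[-0.76, -0.649, -0.003], [-0.649, 0.76, -0.023], [0.017, -0.016, -1.0]]
contact_force: [-1.1, -0.3, -1.7]
grip_width: 0.183
finger_force: 59.6
```

Run:
```python
from h import *
to([.614-.885*.16,.097-.466*.16,.27],-152.2)
s,im,d,Q=pose_w('w20'); P=cloud('wrist',d,s)
m=(abs(Q[...,1])<.04)&(Q[...,0]>-.02)&(Q[...,0]<.13)&(d>0)&(Q[...,2]<.08)&(Q[...,2]>-.03); q=Q[m]
for a in np.arange(-.02,.13,.015):
    k=q[(q[:,0]>=a)&(q[:,0]<a+.015)]
    if len(k)>3: print('x',round(a+.0075,4),len(k),'down',np.percentile(k[:,2],[2,50,98]).round(4),'y',np.percentile(k[:,1],[2,98]).round(4))
```

```text
t 37.02 pos [0.4844 0.0562 0.1028] az -139.5 tilt [-0.003 -0.023 -1.   ] F [-1.1 -0.3 -1.7] w 0.183 ff 59.6
row [ 0.339 -0.206 -1.663] 0.211
x -0.0125 1795 down [-0.0272 -0.008  -0.0043] y [-0.0093  0.0091]
x 0.0025 3711 down [-0.0289 -0.0043  0.0092] y [-0.0271  0.0267]
x 0.0175 4017 down [-0.0297 -0.0089  0.012 ] y [-0.0318  0.032 ]
x 0.0325 1631 down [-0.0068 -0.0051  0.005 ] y [-0.0261  0.0247]
x 0.0475 6457 down [-0.0053 -0.0019  0.0015] y [-0.0275  0.026 ]
x 0.0625 5182 down [0.0004 0.0037 0.0073] y [-0.0323  0.0309]
x 0.0775 4674 down [0.0064 0.0097 0.0132] y [-0.0326  0.0309]
x 0.0925 5702 down [0.0123 0.0161 0.019 ] y [-0.0324  0.0306]
x 0.1075 3398 down [0.0178 0.0198 0.0225] y [-0.032   0.0303]
```

Call:
{"name": "servo_tool", "arguments": {
  "steps": [
    [0.1, -0.1, -0.3, 0.1],
    [0.1, -0.2, -0.6, 0.21],
    [0.1, -0.24, -1, 0.21],
    [0.1, -0.24, -1, 0.21],
    [0.1, -0.24, -1, 0.21]
  ]
}}

```text
t: 37.7
ee_pos: [0.4926, 0.0339, 0.2031]
tool_rot: [[-0.884, -0.468, -0.002], [-0.468, 0.884, -0.024], [0.013, -0.02, -1.0]]
contact_force: [0.2, 0.8, -2.5]
grip_width: 0.184
finger_force: 59.8
```

```bash
python3 -c "
from h import *
to([.614-.885*.13,.097-.466*.13,.262],-152.2)"
```

```text
t 37.7 pos [0.4926 0.0339 0.2031] az -152.1 tilt [-0.002 -0.024 -1.   ] F [ 0.2  0.8 -2.5] w 0.184 ff 59.8
row [-0.06  -0.019 -0.59 ] 0.001
```

Call:
{"name": "servo_tool", "arguments": {
  "steps": [
    [0, 0, -0.3, 0],
    [0, 0, -0.6, 0],
    [0, 0, -0.6, 0],
    [0, 0, -0.6, 0]
  ]
}}

```text
t: 38.2
ee_pos: [0.4923, 0.0353, 0.2617]
tool_rot: [[-0.884, -0.467, -0.004], [-0.467, 0.884, -0.024], [0.015, -0.019, -1.0]]
contact_force: [-1.1, 0.1, -1.5]
grip_width: 0.187
finger_force: 59.8
```

Run:
```python
from h import *
to([.614-.885*.13,.097-.466*.13,.262],-152.2)
o=np.array([.614,.097]); fx=np.array([.885,.466]); fy=np.array([-.466,.885])
for n in('scene','side'):
    im,d=snap(n,n+'21'); P=cloud(n,d); X=(P[...,:2]-o)@fx; Y=(P[...,:2]-o)@fy; Z=P[...,2]
    m=(X>-.09)&(X<.012)&(abs(Y)<.03)&(Z>.2)&(Z<.332)&(d>0)
    print(n,m.sum())
    q=np.c_[X[m],Y[m],Z[m],im[m].mean(1)/1000]
    print(q[np.argsort(q[:,0])][::max(1,len(q)//40)].round(3))
```

```text
t 38.2 pos [0.4923 0.0353 0.2617] az -152.2 tilt [-0.004 -0.024 -1.   ] F [-1.1  0.1 -1.5] w 0.187 ff 59.8
row [-0.063 -0.021 -0.003] 0.001
scene 83
[[-0.09   0.013  0.302  0.031]
 [-0.087  0.014  0.29   0.051]
 [-0.084  0.018  0.305  0.035]
 [-0.083  0.015  0.293  0.048]
 [-0.082  0.015  0.289  0.07 ]
 [-0.08   0.007  0.305  0.049]
 [-0.079  0.017  0.3    0.027]
 [-0.078  0.016  0.303  0.033]
 [-0.075  0.007  0.308  0.058]
 [-0.074  0.011  0.293  0.047]
 [-0.073  0.016  0.302  0.051]
 [-0.069  0.011  0.303  0.07 ]
 [-0.068  0.016  0.3    0.078]
 [-0.065  0.012  0.295  0.075]
 [-0.056  0.008  0.307  0.115]
 [-0.052  0.006  0.261  0.126]
 [-0.049  0.005  0.308  0.122]
 [-0.048  0.007  0.264  0.146]
 [-0.044  0.005  0.306  0.131]
 [-0.041  0.006  0.27   0.141]
 [-0.039  0.006  0.305  0.123]
 [-0.037  0.007  0.273  0.134]
 [-0.032  0.008  0.276  0.129]
 [-0.031  0.007  0.28   0.123]
 [-0.031  0.006  0.283  0.112]
 [-0.03   0.006  0.299  0.102]
 [-0.027  0.009  0.287  0.101]
 [-0.024  0.004  0.281  0.103]
 [-0.007 -0.011  0.247  0.162]
 [-0.006  0.     0.242  0.151]
 [-0.005  0.023  0.24
[... 1985 characters left out ...]
13  0.241  0.117]
 [-0.006  0.021  0.242  0.131]
 [-0.006 -0.015  0.244  0.14 ]
 [-0.006  0.009  0.244  0.144]
 [-0.005  0.008  0.238  0.109]
 [-0.005  0.026  0.245  0.152]
 [-0.004 -0.004  0.245  0.158]
 [-0.004  0.025  0.249  0.155]
 [-0.004 -0.023  0.237  0.133]
 [-0.003  0.018  0.243  0.158]
 [-0.003 -0.006  0.237  0.128]
 [-0.003 -0.     0.235  0.117]
 [-0.002  0.022  0.234  0.119]
 [-0.001 -0.019  0.243  0.144]
 [-0.001  0.027  0.244  0.154]
 [-0.001 -0.014  0.241  0.152]
 [ 0.    -0.009  0.244  0.154]
 [ 0.    -0.003  0.243  0.156]
 [ 0.     0.014  0.244  0.154]
 [ 0.     0.008  0.24   0.152]
 [ 0.001  0.008  0.245  0.142]
 [ 0.001 -0.015  0.245  0.138]
 [ 0.003 -0.     0.237  0.156]]
```

Call:
{"name": "servo_tool", "arguments": {
  "steps": [
    [-0.2, 0, 0, 0],
    [-0.4, 0, 0, 0],
    [-0.55, 0, 0, 0],
    [-0.64, 0, 0, 0],
    [-0.64, 0, 0, 0]
  ]
}}

```text
t: 38.92
ee_pos: [0.5501, 0.0651, 0.2631]
tool_rot: [[-0.884, -0.467, -0.001], [-0.467, 0.884, -0.024], [0.013, -0.021, -1.0]]
contact_force: [-0.5, -0.2, -1.7]
grip_width: 0.184
finger_force: 59.7
```

Call:
{"name": "servo_tool", "arguments": {
  "steps": [
    [0, 0, 0.1, 0],
    [0, 0, 0.2, 0],
    [0, 0, 0.2, 0]
  ]
}}

```text
t: 39.3
ee_pos: [0.5489, 0.0644, 0.2418]
tool_rot: [[-0.884, -0.467, -0.004], [-0.466, 0.884, -0.024], [0.014, -0.02, -1.0]]
contact_force: [0.1, -0.6, -1.2]
grip_width: 0.188
finger_force: 59.7
```

Call:
{"name": "servo_tool", "arguments": {
  "steps": [
    [0, 0, 0.1, 0],
    [0, 0, 0.2, 0],
    [0, 0, 0.2, 0]
  ]
}}

```text
t: 39.67
ee_pos: [0.5493, 0.064, 0.2221]
tool_rot: [[-0.884, -0.467, -0.003], [-0.467, 0.884, -0.024], [0.014, -0.02, -1.0]]
contact_force: [-0.5, -0.6, -1.5]
grip_width: 0.187
finger_force: 59.7
```

Call:
{"name": "servo_tool", "arguments": {
  "steps": [
    [0.08, 0, 0, 0],
    [0.16, 0, 0, 0],
    [0.22, 0, 0, 0],
    [0.22, 0, 0, 0]
  ]
}}

```text
t: 40.17
ee_pos: [0.5303, 0.0535, 0.2243]
tool_rot: [[-0.885, -0.466, 0.0], [-0.466, 0.884, -0.024], [0.011, -0.022, -1.0]]
contact_force: [0.4, -0.3, -0.9]
grip_width: 0.187
finger_force: 59.7
```

Call:
{"name": "servo_tool", "arguments": {
  "steps": [
    [0.02, 0, 0.12, 0],
    [0.03, 0, 0.22, 0],
    [0.02, 0, 0.3, 0],
    [0, 0, 0.38, 0],
    [0, 0, 0.4, 0]
  ]
}}

```text
t: 40.8
ee_pos: [0.5332, 0.0537, 0.1856]
tool_rot: [[-0.884, -0.467, 0.007], [-0.467, 0.884, -0.022], [0.004, -0.023, -1.0]]
contact_force: [3.4, 5.8, 6.2]
grip_width: 0.188
finger_force: 61.5
```

Run:
```python
from h import *
to([.614-.885*.0866,.097-.466*.0866,.168],-152.2)
s,im,d,Q=pose_w('w22')
m=(abs(Q[...,1])<.04)&(Q[...,0]>.02)&(Q[...,0]<.13)&(d>0)&(Q[...,2]<.12)&(Q[...,2]>-.03); q=Q[m]
for a in np.arange(.02,.13,.015):
    k=q[(q[:,0]>=a)&(q[:,0]<a+.015)]
    if len(k)>3: print('x',round(a+.0075,4),len(k),'down',np.percentile(k[:,2],[2,50,98]).round(4))
```

```text
t 40.8 pos [0.5332 0.0537 0.1856] az -152.2 tilt [ 0.007 -0.022 -1.   ] F [3.4 5.8 6.2] w 0.188 ff 61.5
row [-0.051  0.011  0.176] 0.001
x 0.0275 473 down [0.0029 0.0079 0.0111]
x 0.0425 5630 down [0.0009 0.0053 0.0105]
x 0.0575 4757 down [0.0097 0.0142 0.02  ]
x 0.0725 3708 down [0.0198 0.0248 0.0298]
x 0.0875 4516 down [0.0297 0.0353 0.0397]
x 0.1025 1306 down [0.039  0.0409 0.0434]
```

Call:
{"name": "servo_tool", "arguments": {
  "steps": [
    [-0.02, 0, 0.06, 0],
    [-0.05, 0, 0.12, 0],
    [-0.08, 0, 0.18, 0],
    [-0.11, 0, 0.24, 0],
    [-0.14, 0, 0.28, 0]
  ]
}}

```text
t: 41.48
ee_pos: [0.5466, 0.0591, 0.1589]
tool_rot: [[-0.884, -0.467, 0.009], [-0.467, 0.884, -0.024], [0.003, -0.025, -1.0]]
contact_force: [2.9, 4.3, 9.5]
grip_width: 0.183
finger_force: 63.2
```

Call:
{"name": "servo_tool", "arguments": {
  "steps": [
    [-0.03, 0, 0.02, 0],
    [-0.05, 0, 0.05, 0],
    [-0.05, 0, 0.05, 0]
  ]
}}

```text
t: 41.85
ee_pos: [0.5506, 0.061, 0.1536]
tool_rot: [[-0.884, -0.467, 0.008], [-0.467, 0.884, -0.024], [0.004, -0.025, -1.0]]
contact_force: [1.7, 2.4, 8.3]
grip_width: 0.183
finger_force: 64.0
```

Run:
```python
from h import *
to([.614-.885*.072,.097-.466*.072,.15],-152.2)
s,im,d,Q=pose_w('w23')
m=(abs(Q[...,1])<.04)&(Q[...,0]>.0)&(Q[...,0]<.13)&(d>0)&(Q[...,2]<.14)&(Q[...,2]>-.03); q=Q[m]
for a in np.arange(.0,.13,.012):
    k=q[(q[:,0]>=a)&(q[:,0]<a+.012)]
    if len(k)>3: print('x',round(a+.006,4),len(k),'down',np.percentile(k[:,2],[2,50,98]).round(4))
```

```text
t 41.85 pos [0.5506 0.061  0.1536] az -152.2 tilt [ 0.008 -0.024 -1.   ] F [1.7 2.4 8.3] w 0.183 ff 64.0
row [-0.009  0.024  0.035] 0.0
x 0.006 3571 down [-0.029  -0.0018  0.0151]
x 0.018 3109 down [-0.0296 -0.0152  0.0164]
x 0.03 2765 down [0.0118 0.0154 0.0207]
x 0.042 3792 down [0.0202 0.0274 0.037 ]
x 0.054 2454 down [0.0374 0.0456 0.0543]
x 0.066 2684 down [0.0548 0.0637 0.0714]
x 0.078 269 down [0.0711 0.0725 0.0747]
```

Call:
{"name": "servo_tool", "arguments": {
  "steps": [
    [0, 0, -0.02, 0],
    [0, 0, -0.03, 0]
  ]
}}

```text
t: 42.15
ee_pos: [0.5486, 0.0607, 0.1546]
tool_rot: [[-0.885, -0.466, 0.002], [-0.466, 0.884, -0.025], [0.009, -0.023, -1.0]]
contact_force: [3.2, 0.8, 3.8]
grip_width: 0.183
finger_force: 63.2
```

Call:
{"name": "servo_tool", "arguments": {
  "steps": [
    [0, 0, 0, 0],
    [0, 0, 0, 0],
    [0, 0, 0, 0],
    [0, 0, 0, 0],
    [0, 0, 0, 0],
    [0, 0, 0, 0]
  ],
  "grip": 1
}}

```text
t: 42.9
ee_pos: [0.5474, 0.0609, 0.1537]
tool_rot: [[-0.884, -0.467, -0.0], [-0.467, 0.884, -0.024], [0.012, -0.021, -1.0]]
contact_force: [0.1, 0.1, -0.1]
grip_width: 0.999
finger_force: 0.0
```

Call:
{"name": "servo_tool", "arguments": {
  "steps": [
    [0, 0, 0, 0],
    [0, 0, 0, 0],
    [0, 0, 0, 0],
    [0, 0, 0, 0],
    [0, 0, 0, 0],
    [0, 0, 0, 0],
    [0, 0, 0, 0],
    [0, 0, 0, 0]
  ]
}}

```text
t: 43.9
ee_pos: [0.5474, 0.0609, 0.1537]
tool_rot: [[-0.884, -0.467, -0.0], [-0.467, 0.884, -0.024], [0.012, -0.021, -1.0]]
contact_force: [1.1, 0.8, -0.6]
grip_width: 1.0
finger_force: 0.0
```

Call:
{"name": "servo_tool", "arguments": {
  "steps": [
    [0, 0, 0, 0],
    [0.3, 0, 0, 0],
    [0.7, 0, 0, 0],
    [1, 0, 0, 0],
    [1, 0, 0, 0]
  ]
}}

```text
t: 44.52
ee_pos: [0.4578, 0.0139, 0.1547]
tool_rot: [[-0.885, -0.465, -0.0], [-0.465, 0.885, -0.024], [0.012, -0.021, -1.0]]
contact_force: [0.1, -0.1, 0.7]
grip_width: 1.001
finger_force: 0.0
```

```bash
cat > chk.py <<'E'
from h import *
import sys
to([.45,0,.2])
o=np.array([.614,.097]); fx=np.array([.885,.466]); fy=np.array([-.466,.885])
for n in('scene','side'):
    im,d=snap(n,n+sys.argv[1]); P=cloud(n,d); X=(P[...,:2]-o)@fx; Y=(P[...,:2]-o)@fy; Z=P[...,2]
    m=(X>-.1)&(X<.06)&(abs(Y)<.1)&(Z>.02)&(Z<.3)&(d>0); print(n,m.sum())
    for a in np.arange(.02,.3,.02):
        k=m&(Z>=a)&(Z<a+.02)
        if k.sum()>2: print(round(a+.01,3),k.sum(),'X',np.percentile(X[k],[5,50,95]).round(3),'Y',np.percentile(Y[k],[5,50,95]).round(3))
E
python3 chk.py 24
```

```text
t 44.52 pos [0.4578 0.0139 0.1547] az -152.3 tilt [-0.    -0.024 -1.   ] F [ 0.1 -0.1  0.7] w 1.001 ff 0.0
row [ 0.139 -0.096 -0.449] 0
scene 318
0.03 5 X [-0.019 -0.016 -0.011] Y [-0.02   0.003  0.025]
0.05 30 X [-0.026 -0.02  -0.015] Y [-0.015  0.02   0.046]
0.07 28 X [-0.027 -0.023 -0.016] Y [-0.015  0.014  0.041]
0.09 27 X [-0.031 -0.025 -0.018] Y [-0.017  0.011  0.037]
0.11 23 X [-0.031 -0.024 -0.014] Y [-0.01   0.012  0.033]
0.13 13 X [-0.017 -0.014 -0.006] Y [0.007 0.017 0.023]
0.15 23 X [-0.019 -0.014 -0.005] Y [0.009 0.017 0.022]
0.17 17 X [-0.021 -0.016 -0.01 ] Y [0.006 0.016 0.022]
0.19 23 X [-0.024 -0.019 -0.011] Y [0.005 0.014 0.018]
0.21 21 X [-0.028 -0.022 -0.013] Y [0.005 0.013 0.018]
0.23 27 X [-0.021 -0.003  0.01 ] Y [-0.083  0.009  0.077]
0.25 81 X [-0.008 -0.003  0.003] Y [-0.092  0.013  0.092]
side 250
0.03 5 X [-0.008 -0.004 -0.002] Y [-0.01   0.017  0.041]
0.05 16 X [-0.013 -0.008 -0.003] Y [-0.014  0.012  0.039]
0.07 14 X [-0.015 -0.011 -0.008] Y [-0.019  0.015  0.039]
0.09 14 X [-0.021 -0.016 -0.01 ] Y [-0.017  0.013  0.039]
0.11 18 X [-0.022 -0.018 -0.009] Y [-0.013  0.009  0.029]
0.13 8 X [-0.011 -0.005  0.003] Y [0.002 0.015 0.016]
0.15 15 X [-0.015 -0.012 -0.003] Y [0.001 0.015 0.021]
0.17 15 X [-0.019 -0.012 -0.003] Y [0.002 0.012 0.02 ]
0.19 9 X [-0.024 -0.019 -0.01 ] Y [0.003 0.012 0.016]
0.21 17 X [-0.026 -0.018 -0.012] Y [0.003 0.012 0.015]
0.23 34 X [-0.024 -0.003  0.017] Y [-0.081  0.009  0.073]
0.25 85 X [-0.01  -0.004  0.002] Y [-0.082  0.005  0.091]
```

It hangs on the rail and is still swinging, so I'll let it settle.

Call:
{"name": "servo_tool", "arguments": {
  "steps": [
    [0.1, 0, 0, 0],
    [0.2, 0, 0, 0],
    [0.2, 0, 0, 0],
    [0.2, 0, 0, 0],
    [0.2, 0, 0, 0],
    [0.2, 0, 0, 0],
    [0.2, 0, 0, 0],
    [0.2, 0, 0, 0]
  ]
}}

```text
t: 45.62
ee_pos: [0.4413, 0.005, 0.1551]
tool_rot: [[-0.884, -0.467, -0.0], [-0.467, 0.884, -0.024], [0.012, -0.021, -1.0]]
contact_force: [-0.1, -0.2, 0.2]
grip_width: 1.004
finger_force: 0.0
```

Call:
{"name": "servo_tool", "arguments": {
  "steps": [
    [0, 0, 0, 0],
    [0, 0, 0, 0],
    [0, 0, 0, 0],
    [0, 0, 0, 0],
    [0, 0, 0, 0],
    [0, 0, 0, 0],
    [0, 0, 0, 0],
    [0, 0, 0, 0]
  ]
}}

```text
t: 46.62
ee_pos: [0.4413, 0.005, 0.1551]
tool_rot: [[-0.884, -0.467, -0.0], [-0.467, 0.884, -0.024], [0.012, -0.021, -1.0]]
contact_force: [0.1, 0.0, -0.1]
grip_width: 1.0
finger_force: 0.0
```

Call:
{"name": "servo_tool", "arguments": {
  "steps": [
    [0, 0, 0, 0],
    [0, 0, 0, 0],
    [0, 0, 0, 0],
    [0, 0, 0, 0],
    [0, 0, 0, 0],
    [0, 0, 0, 0],
    [0, 0, 0, 0],
    [0, 0, 0, 0]
  ]
}}

```text
t: 47.62
ee_pos: [0.4413, 0.0049, 0.1551]
tool_rot: [[-0.884, -0.467, -0.0], [-0.467, 0.884, -0.024], [0.012, -0.021, -1.0]]
contact_force: [-0.6, 0.1, -0.1]
grip_width: 0.999
finger_force: 0.0
```

Call:
{"name": "servo_tool", "arguments": {
  "steps": [
    [0, 0, 0, 0],
    [0, 0, 0, 0],
    [0, 0, 0, 0],
    [0, 0, 0, 0],
    [0, 0, 0, 0],
    [0, 0, 0, 0],
    [0, 0, 0, 0],
    [0, 0, 0, 0]
  ]
}}

```text
t: 48.62
ee_pos: [0.4413, 0.0049, 0.1551]
tool_rot: [[-0.884, -0.467, -0.0], [-0.467, 0.884, -0.024], [0.012, -0.021, -1.0]]
contact_force: [-0.5, 0.5, -0.3]
grip_width: 1.001
finger_force: 0.0
```

Call:
{"name": "servo_tool", "arguments": {
  "steps": [
    [0, 0, 0, 0],
    [0, 0, 0, 0],
    [0, 0, 0, 0],
    [0, 0, 0, 0],
    [0, 0, 0, 0],
    [0, 0, 0, 0],
    [0, 0, 0, 0],
    [0, 0, 0, 0]
  ]
}}

```text
t: 49.62
ee_pos: [0.4413, 0.0049, 0.1551]
tool_rot: [[-0.884, -0.467, -0.0], [-0.467, 0.884, -0.024], [0.012, -0.021, -1.0]]
contact_force: [-0.5, -0.2, -0.3]
grip_width: 0.997
finger_force: 0.0
```

Call:
{"name": "servo_tool", "arguments": {
  "steps": [
    [0, 0, 0, 0],
    [0, 0, 0, 0],
    [0, 0, 0, 0],
    [0, 0, 0, 0],
    [0, 0, 0, 0],
    [0, 0, 0, 0],
    [0, 0, 0, 0],
    [0, 0, 0, 0]
  ]
}}

```text
t: 50.62
ee_pos: [0.4413, 0.0049, 0.1551]
tool_rot: [[-0.884, -0.467, -0.0], [-0.467, 0.884, -0.024], [0.012, -0.021, -1.0]]
contact_force: [-0.9, -0.2, 0.2]
grip_width: 0.997
finger_force: 0.0
```

```bash
cat > mot.py <<'E'
from h import *
o=np.array([.614,.097]); fx=np.array([.885,.466]); fy=np.array([-.466,.885])
r=[]
for i in range(14):
    t=arm.state()['t']; im,d=arm.snapshot('scene'); P=cloud('scene',d); X=(P[...,:2]-o)@fx; Y=(P[...,:2]-o)@fy; Z=P[...,2]
    m=(abs(X)<.1)&(abs(Y-.012)<.05)&(Z>.05)&(Z<.11)&(d>0); r.append((round(t,2),round(X[m].mean(),4),round(Y[m].mean(),4)))
print(r)
E
python3 mot.py
```

```text
[(50.62, np.float64(0.0581), np.float64(0.01)), (50.67, np.float64(0.054), np.float64(0.0103)), (50.73, np.float64(0.0518), np.float64(0.0113)), (50.77, np.float64(0.0492), np.float64(0.0112)), (50.83, np.float64(0.0479), np.float64(0.0107)), (50.88, np.float64(0.0466), np.float64(0.0104)), (50.92, np.float64(0.0469), np.float64(0.0101)), (50.98, np.float64(0.047), np.float64(0.0106)), (51.02, np.float64(0.0478), np.float64(0.011)), (51.08, np.float64(0.0514), np.float64(0.0109)), (51.12, np.float64(0.0543), np.float64(0.0109)), (51.17, np.float64(0.0566), np.float64(0.0126)), (51.23, np.float64(0.0584), np.float64(0.0117)), (51.27, np.float64(0.0583), np.float64(0.0114))]
```

Call:
{"name": "servo_tool", "arguments": {
  "steps": [
    [0, 0, 0, 0],
    [0, 0, 0, 0],
    [0, 0, 0, 0],
    [0, 0, 0, 0],
    [0, 0, 0, 0],
    [0, 0, 0, 0],
    [0, 0, 0, 0],
    [0, 0, 0, 0]
  ]
}}

```text
t: 52.32
ee_pos: [0.4413, 0.0049, 0.1551]
tool_rot: [[-0.884, -0.467, -0.0], [-0.467, 0.884, -0.024], [0.012, -0.021, -1.0]]
contact_force: [0.9, 0.3, -0.5]
grip_width: 1.002
finger_force: 0.0
```

Call:
{"name": "servo_tool", "arguments": {
  "steps": [
    [0, 0, 0, 0],
    [0, 0, 0, 0],
    [0, 0, 0, 0],
    [0, 0, 0, 0],
    [0, 0, 0, 0],
    [0, 0, 0, 0],
    [0, 0, 0, 0],
    [0, 0, 0, 0]
  ]
}}

```text
t: 53.32
ee_pos: [0.4413, 0.0049, 0.1551]
tool_rot: [[-0.884, -0.467, -0.0], [-0.467, 0.884, -0.024], [0.012, -0.021, -1.0]]
contact_force: [0.9, 0.7, 0.0]
grip_width: 1.004
finger_force: 0.0
```

Call:
{"name": "servo_tool", "arguments": {
  "steps": [
    [0, 0, 0, 0],
    [0, 0, 0, 0],
    [0, 0, 0, 0],
    [0, 0, 0, 0],
    [0, 0, 0, 0],
    [0, 0, 0, 0],
    [0, 0, 0, 0],
    [0, 0, 0, 0]
  ]
}}

```text
t: 54.32
ee_pos: [0.4413, 0.0049, 0.1551]
tool_rot: [[-0.884, -0.467, -0.0], [-0.467, 0.884, -0.024], [0.012, -0.021, -1.0]]
contact_force: [-0.3, 0.7, 0.0]
grip_width: 1.001
finger_force: 0.0
```

Call:
{"name": "servo_tool", "arguments": {
  "steps": [
    [0, 0, 0, 0],
    [0, 0, 0, 0],
    [0, 0, 0, 0],
    [0, 0, 0, 0],
    [0, 0, 0, 0],
    [0, 0, 0, 0],
    [0, 0, 0, 0],
    [0, 0, 0, 0]
  ]
}}

```text
t: 55.32
ee_pos: [0.4413, 0.0049, 0.1551]
tool_rot: [[-0.884, -0.467, -0.0], [-0.467, 0.884, -0.024], [0.012, -0.021, -1.0]]
contact_force: [-0.2, -1.0, -0.1]
grip_width: 0.997
finger_force: 0.0
```

Call:
{"name": "servo_tool", "arguments": {
  "steps": [
    [0, 0, 0, 0],
    [0, 0, 0, 0],
    [0, 0, 0, 0],
    [0, 0, 0, 0],
    [0, 0, 0, 0],
    [0, 0, 0, 0],
    [0, 0, 0, 0],
    [0, 0, 0, 0]
  ]
}}

```text
t: 56.32
ee_pos: [0.4413, 0.0049, 0.1551]
tool_rot: [[-0.884, -0.467, -0.0], [-0.467, 0.884, -0.024], [0.012, -0.021, -1.0]]
contact_force: [-0.3, 0.8, -0.7]
grip_width: 0.999
finger_force: 0.0
```

Call:
{"name": "servo_tool", "arguments": {
  "steps": [
    [0, 0, 0, 0],
    [0, 0, 0, 0],
    [0, 0, 0, 0],
    [0, 0, 0, 0],
    [0, 0, 0, 0],
    [0, 0, 0, 0],
    [0, 0, 0, 0],
    [0, 0, 0, 0]
  ]
}}

```text
t: 57.32
ee_pos: [0.4413, 0.0049, 0.1551]
tool_rot: [[-0.884, -0.467, -0.0], [-0.467, 0.884, -0.024], [0.012, -0.021, -1.0]]
contact_force: [-0.0, -0.1, -0.1]
grip_width: 0.999
finger_force: 0.0
```

Call:
{"name": "servo_tool", "arguments": {
  "steps": [
    [0, 0, 0, 0],
    [0, 0, 0, 0],
    [0, 0, 0, 0],
    [0, 0, 0, 0],
    [0, 0, 0, 0],
    [0, 0, 0, 0],
    [0, 0, 0, 0],
    [0, 0, 0, 0]
  ]
}}

```text
t: 58.32
ee_pos: [0.4413, 0.0049, 0.1551]
tool_rot: [[-0.884, -0.467, -0.0], [-0.467, 0.884, -0.024], [0.012, -0.021, -1.0]]
contact_force: [-0.1, -0.6, -1.4]
grip_width: 1.002
finger_force: 0.0
```

```bash
sed -i 's/abs(X)<.1)/abs(X)<.06)/' mot.py; python3 mot.py; python3 chk.py 25 | head -14
```

```text
[(58.33, np.float64(-0.0043), np.float64(0.0128)), (58.38, np.float64(-0.0038), np.float64(0.013)), (58.42, np.float64(-0.0038), np.float64(0.0118)), (58.48, np.float64(-0.0031), np.float64(0.0123)), (58.52, np.float64(-0.0027), np.float64(0.0124)), (58.58, np.float64(-0.0033), np.float64(0.013)), (58.62, np.float64(-0.0028), np.float64(0.0126)), (58.67, np.float64(-0.0024), np.float64(0.0129)), (58.73, np.float64(-0.0026), np.float64(0.0126)), (58.77, np.float64(-0.0031), np.float64(0.013)), (58.83, np.float64(-0.0029), np.float64(0.0134)), (58.88, np.float64(-0.0027), np.float64(0.0124)), (58.92, np.float64(-0.0032), np.float64(0.0127)), (58.98, np.float64(-0.003), np.float64(0.0131))]
t 59.02 pos [0.4413 0.0049 0.1551] az -152.2 tilt [-0.    -0.024 -1.   ] F [0.2 0.1 0.3] w 1.001 ff 0.0
row [-0.049 -0.094 -0.448] 0
scene 301
0.03 6 X [0.005 0.007 0.013] Y [-0.015  0.02   0.042]
0.05 26 X [0.    0.005 0.009] Y [-0.011  0.015  0.044]
0.07 25 X [-0.008 -0.     0.006] Y [-0.017  0.01   0.044]
0.09 24 X [-0.011 -0.007  0.001] Y [-0.018  0.015  0.042]
0.11 21 X [-0.012 -0.006  0.005] Y [-0.014  0.012  0.033]
0.13 12 X [-0.005  0.004  0.011] Y [0.008 0.018 0.023]
0.15 18 X [-0.008 -0.002  0.007] Y [0.011 0.017 0.021]
0.17 20 X [-0.014 -0.007  0.002] Y [0.006 0.016 0.019]
0.19 22 X [-0.02  -0.012 -0.001] Y [0.007 0.016 0.02 ]
0.21 19 X [-0.023 -0.017 -0.011] Y [0.006 0.014 0.02 ]
0.23 23 X [-0.018 -0.004  0.   ] Y [-0.081  0.005  0.081]
```

It is still now (motion under 1 mm), leaning about 16° with the blade towards the rack, as it should.

```bash
python3 -c "
from plant import arm
print(arm.hand_in())"
```

```text
the job is handed in; nothing more can be done
None
```

The turner hangs still on the rail by its crook, between the ladle and the skimmer, released and with the gripper clear. I handed it in at about 59 s of the 72 s allowed; no verdict came back.

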